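# Set up the plaque-marking press and put out the song plaques

## Robot

A 6-joint arm with a two-finger parallel gripper is mounted at the origin on the work surface. World frame = base frame: x ahead of the robot, y to its left, z up, the work surface at z = 0. Lengths are in mm, angles in rad, forces in N, time in s.
With the tool pointing down it reaches from about 275 to 850 mm from the base axis. Payload 19 kg.
Tool frame: the origin (TCP) lies midway between the tips of the shut fingers; the grasp point (between the pads) lies 19 mm behind it; z points along the fingers, y is the line along which they close (so a half turn about z gives the same grasp; the last joint's range is limited). The gripper opens to 85 mm and grips with 20 to 120 N. Pads are 22 mm wide; open, the fingers measure 114 mm over their backs; the gripper's body (76 mm by 85 mm) begins 54 mm behind the grasp point. The pads swing forward as they close: fully open they stand 13 mm farther back than shut.
Start: joints at [1.022, 0.15, 1.437, -0, 1.554, -0.134], TCP at [231.727, 526.202, 193.367] pointing down, gripper open.
Joint ranges: [-2.8, 2.8], [-0.68, 2.1], [0.12, 2.68], [-1.39, 4.53], [0.16, 2.79], [-2.81, 2.81]. Speed limits (rad/s): [1.89, 1.89, 2.22, 3.01, 3.01, 3.01].

## Interface

Orientations are given as a 3x3 rotation matrix whose columns are the frame's x, y, z axes.
In Python, from plant import ctrl gives the robot as it stands.
- The arm moves only by the tool arm_command, never from a script. Its argument "deltas" is a list of rows, each an object with "translation": the shift along the tool's x, y, z normalised to -1 to 1, where 1 is 40 cm, a list of three; "dr": the turn, a rotation vector about the tool's x, y, z normalised to -1 to 1, where 1 is 45 degrees, a list of three. A call has 1 to 10 rows; each row is the pose to reach, as a shift and turn from the pose commanded when the call began, along the tool's axes at that moment; what a row does not reach only later rows make up. A row lasts 1/12 s, in which the tool goes at most 41.7 mm and 7.16 degrees, less where a joint would pass 70% of its speed; a pose out of reach is approached as far as the arm can. A call with a number of a shift or a turn outside -1 to 1 is refused whole. A call with a gripper value outside its range is refused whole. "fingers" is the opening, from 0 (shut) to 1 (fully open), set as the call begins (left out, the last holds). The fingers move at their own pace and stop on an object; the grip force is fixed at half the most. Time passes only in rows, so rows that repeat a pose let the fingers close. It gives the time, the measured TCP pose, the force, the opening and the grip force at its end, in the units of the state.
- ctrl.sense(): the state, without advancing time (a new reading comes with each control period).
- ctrl.camera(name): name is "scene" or "top"; returns a dict with "frame" (420x560x3 uint8, red, green, blue), "vfov" (degrees; the focal length in pixels is half the picture's height over the tangent of half this angle, whatever the lens; pixels are square), "cx", "cy" (the principal point, pixels), "D" ([k1, k2, p1, p2, k3] as OpenCV has them; the pictures are not rectified), "R" (3x3) and "t" (3): a world point X has camera coordinates R X + t. Camera axes: x right, y down, z forward; pixel columns grow to the right and rows downward; lengths in mm; the calibration is good to about 2 mm. A picture is of the moment at which its call begins. There is no depth.
- ctrl.job_done(): hands the job in; it is judged then, once.
Trained networks look in the newest picture that a camera, given by its name, has taken for a name from the list of things; names that differ only in an ending like _2 or _b are one class to them, and where a whole thing is asked for, a point or a joint stands for the part that bears it (a point fixed in the world has none). Each returns a list of dicts, best first, with "p" (0 to 1); they miss things now and then, are a little off and sometimes report something else, mostly with a low value. They report only what shows in the picture. A call takes as long as a camera call. They do not tell look-alikes from the thing itself.
- ctrl.spot_in(camera, name): "point" ([x, y, z] in mm, in world coordinates, good to about 4 mm: the middle of the surface that is visible of it).
The state is a dict: "clock": time; "q": joint angles; "joint_vel": joint speeds; "joint_torque": joint torques, N m; "eef_pos": TCP position; "tcp_rot": TCP orientation; "force": force on the tool from outside, world axes, zero at the start; "moment": the same for the moment, N m; "grip_width": opening from 0.0 (shut) to 1.0 (fully open); "gripper_force": force on a finger pad.
Only numpy, scipy, OpenCV 4.12 (cv2) and the standard library are available. Lean on these libraries where they do the work, as an engineer would, in place of code of your own. Each camera call takes 0.05 s, during which the arm holds its last target. There are 200 camera calls.

## Task

Get the name-plate corner ready for opening: turn the press's brass adjustment ring clockwise until the stylus just touches the bed, then back it off three clicks (three tick marks), and after that slide the brass work carrier along the bed until the stylus tip is over the middle of its circled mark. Also take every song plaque out of the rack and lean them side by side on the display ledge, each with its foot against the brass strip and its upper part resting back on the wooden back. Leave the figurines, the snow globe and the casket where they are, and let go of everything.

Things in the scene. Friction and masses are not known exactly. Their poses are not given: they have to be found in the camera images.
- ring (a joint): angle (rad) of the press's adjustment ring, axis vertical. 0 = fully up; grows clockwise seen from above; at 4.00 a firm stop: the stylus touches the bed and the ring's black pointer line is at the long tick on the press's front. One tick (18 a turn) = one click = 0.349 rad; the ticks are the clicks, no detent is felt. It stays where left (friction 0.15 N m). Each rad lowers the stylus 10 mm
- ring_mid (a point): centre, half-way up, of the knurled brass adjustment ring on top of the press: a plain cylinder of 56 mm diameter, 118 to 154 mm above the table (it does not rise or sink), standing on a graduated collar of 82 mm diameter with its top at 118 mm. The space around it is free above the collar
- stylus_tip (a point): the point of the press's steel stylus (10 mm shaft with a conical tip), on the ring's axis. It moves only up and down, with the ring
- press: the fixed white marking press. Origin on the table under the stylus axis; x to its back, y to its column, z up. Flat steel bed 12 mm high, x -250 to +60 mm, y -90 to +100 mm. Column 60 x 34 mm centred at y = +83 mm; its head over the bed is 54 mm wide in x, y -34 to +100 mm, 88 to 115 mm above the table. Its front (-x side) is open
- carrier_mark (a point): the mark on the work carrier: a cross in a 13 mm circle on the top face of its brass plate (z up; x along the plate, from handle to mark). The carrier is loose, rigid, about 0.35 kg: plate 150 (x) x 70 (y) x 6 mm lying on the press bed, mark at mid width 22 mm from its +x edge, upright handle fin near its other end. Thin lines through the mark run to the edges
- carrier_fin (a point): centre of the carrier's wooden handle fin: 44 mm long (along the plate), 12 mm thick (across), 44 mm high above the plate; this point is 22 mm above the plate and 105 mm behind the mark (-x). Axes as carrier_mark
- rack: the fixed wooden rack that holds the plaques upright in three slots. Origin at the centre of its underside; slot floor 8 mm above the table, cheeks 30 mm high, 11 mm apart, 74 mm long (y); slots at x = -60, 0, +60 mm. A plaque stands 80 mm out of its slot
- ledge: the fixed display ledge, 270 mm long (y), floor 8 mm above the table. Origin on the table in mid channel; x from front to back, z up. Low brass strip along the front (back face x = -15 mm, top 22 mm above the table), upright wooden back (front face x = +15 mm, top 72 mm, 12 mm thick). A plaque with foot against the strip, leaning on the back's top edge, is about 19 degrees off upright
- plaque_a_mid (a point): centre of a song plaque: a pale wooden board 64 mm wide (y), 110 mm high (z, up as it stands) and 8 mm thick (x), 0.09 kg, with a white face and a brass note on its -x side; it starts upright in a rack slot. Two or three of the plaques a, b, c are there; the state gives None for an absent one
- plaque_a_foot (a point): middle of the lower edge of plaque a, 55 mm below its centre; axes as its centre
- plaque_b_mid (a point): centre of a song plaque: a pale wooden board 64 mm wide (y), 110 mm high (z, up as it stands) and 8 mm thick (x), 0.09 kg, with a white face and a brass note on its -x side; it starts upright in a rack slot. Two or three of the plaques a, b, c are there; the state gives None for an absent one
- plaque_b_foot (a point): middle of the lower edge of plaque b, 55 mm below its centre; axes as its centre
- plaque_c_mid (a point): centre of a song plaque: a pale wooden board 64 mm wide (y), 110 mm high (z, up as it stands) and 8 mm thick (x), 0.09 kg, with a white face and a brass note on its -x side; it starts upright in a rack slot. Two or three of the plaques a, b, c are there; the state gives None for an absent one
- plaque_c_foot (a point): middle of the lower edge of plaque c, 55 mm below its centre; axes as its centre
- globe: the snow globe, 68 mm across and 87 mm high, glass on a pewter base; a bystander, to be left alone. Origin under its centre
- dancer_1: a pale pink porcelain ballerina, 68 mm across the skirt, 117 mm high; a bystander, to be left alone. Origin under its centre
- dancer_2: another pale pink porcelain ballerina, the same; a bystander, to be left alone. Origin under its centre
- casket: the red lacquered jewelry casket, 104 x 134 x 76 mm; a bystander, to be left alone. Origin under its centre
Not all that is in view belongs to the job. What is shaped like the part that bears plaque_a_mid but purple is not meant. Leave any purple look-alike of the part that bears plaque_c_mid alone.

How it is judged (in metres and radians):
On the way, in this order (a step that is already met when the one before it is completed fails the run):
1. the ring is turned clockwise until the stylus touches the bed (value of joint ring above 3.94 rad), for 0.1 s.
2. the ring is backed off three clicks (value of joint ring between 2.833 and 3.073 rad), for 0.3 s.
3. the carrier's mark is under the stylus tip (horizontal distance between carrier_mark and stylus_tip below 0.006 m and angle between carrier_mark's own z axis and vertical below 0.05 rad and z of carrier_mark in the frame of press below 0.021 m), for 0.2 s.
At the end, for the whole second after the job is handed in: Ring three clicks off touching (within a third of a click); carrier flat on the bed, mark within 6 mm of the tip axis; each plaque on the ledge floor, foot within 6 mm of the strip, leaning back 0.2 to 0.45 rad, centres 60 mm or more apart and within 115 mm of the ledge middle (all of step 2 and all of step 3 and angle between plaque_a_mid's own z axis and vertical between 0.2 and 0.45 rad and x of plaque_a_foot in the frame of ledge between -0.016 and -0.005 m and z of each of plaque_a_foot, plaque_b_foot, plaque_c_foot in the frame of ledge below 0.014 m and x of each of plaque_a_mid, plaque_b_mid, plaque_c_mid in the frame of ledge above 0 m and y of plaque_a_mid in the frame of ledge between -0.115 and 0.115 m and angle between plaque_b_mid's own z axis and vertical between 0.2 and 0.45 rad and x of plaque_b_foot in the frame of ledge between -0.016 and -0.005 m and y of plaque_b_mid in the frame of ledge between -0.115 and 0.115 m and angle between plaque_c_mid's own z axis and vertical between 0.2 and 0.45 rad and x of plaque_c_foot in the frame of ledge between -0.016 and -0.005 m and y of plaque_c_mid in the frame of ledge between -0.115 and 0.115 m and horizontal distance between plaque_a_mid and plaque_b_mid above 0.06 m and horizontal distance between each of plaque_a_mid, plaque_b_mid and plaque_c_mid above 0.06 m).
It fails at once if a figurine, the snow globe or the casket is moved by more than 25 mm or tipped over (distance of any of globe, dancer_1, dancer_2, casket from where it was at the start of the episode above 0.025 m or angle between any of globe, dancer_1, dancer_2, casket's own z axis and vertical above 0.5 rad).
Of plaque_a, plaque_b, plaque_c only 2 to 3 are there at a start; the rules pass over those that are not, and their reading is None.
At some moment in a run one of carrier may be knocked a few centimetres aside while the robot is not near it.
It also fails if it takes over 208 s, if anything falls off the work surface, if the arm or the gripper's body presses on something with over 40 N, if the wrist force passes 120 N, or if a joint passes its speed limit or range.

## Working session

There is one attempt and no reset: what is moved stays moved. The work goes in short steps, Python scripts to look and compute and a tool call to move; the robot and the scene stay as the last step left them, time stands still between calls to the robot, and variables do not carry over. Pictures are saved under pics/ and viewed, at most 14 in all, crops included, and the job is handed in when it is done.

Besides the shell and the picture viewer there is one more tool, called after "Emit:" by a JSON object that holds its "method" and its "body". arm_command: Moves the arm, as the interface text tells. Its arguments: {"type":"object","properties":{"deltas":{"type":"array"},"fingers":{"type":"number"}},"required":["deltas"]}

```bash
mkdir -p pics; cat > h.py <<'E'
import numpy as np, cv2
from plant import ctrl
def K(c):
    f=210/np.tan(np.radians(c['vfov'])/2); return np.array([[f,0,c['cx']],[0,f,c['cy']],[0,0,1.]])
def proj(c,P):
    P=np.atleast_2d(np.array(P,float)); return cv2.projectPoints(P,cv2.Rodrigues(np.array(c['R']))[0],np.array(c['t'],float),K(c),np.array(c['D'],float))[0][:,0]
def unproj(c,uv,z):
    n=cv2.undistortPoints(np.array(uv,float).reshape(-1,1,2),K(c),np.array(c['D'],float))[:,0]
    R=np.array(c['R']);o=-R.T@np.array(c['t'],float)
    d=np.c_[n,np.ones(len(n))]@R
    s=(z-o[2])/d[:,2]; return o+s[:,None]*d
def save(c,name,box=None,k=1):
    f=np.array(c['frame'])[:,:,::-1]
    if box: f=f[box[1]:box[3],box[0]:box[2]]
    cv2.imwrite('pics/'+name,cv2.resize(f,None,fx=k,fy=k,interpolation=cv2.INTER_CUBIC))
E
python3 - <<'E'
from h import *
np.set_printoptions(precision=1,suppress=True)
for n in('scene','top'):
    c=ctrl.camera(n); save(c,n+'0.png',k=1.4); print(n,c['vfov'],-np.array(c['R']).T@np.array(c['t']))
    for t in ['ring_mid','stylus_tip','press','carrier_mark','carrier_fin','rack','ledge','plaque_a_mid','globe','dancer_1','casket']:
        for d in ctrl.spot_in(n,t)[:5]:
            p=np.array(d['point']); print(t,round(d['p'],2),p,proj(c,p)[0])
E
```

```text
scene 52.236535817638966 [1210.8 -570.   988.5]
ring_mid 0.81 [651.1 247.  152.7] [397.5 214.5]
ring_mid 0.68 [ 454.6 -353.    86.4] [185.6 280.5]
press 0.82 [622.9 254.3  14.4] [384.9 241. ]
carrier_mark 0.58 [513.  206.2  21.1] [350.9 226.5]
carrier_fin 0.76 [512.2 207.9  17.7] [351.  226.9]
ledge 0.63 [ 643.9 -160.8   38.6] [284.  303.4]
plaque_a_mid 0.96 [ 457.3 -456.2   68.6] [152.1 303. ]
plaque_a_mid 0.69 [ 453.7 -348.4   85.1] [187.  279.8]
plaque_a_mid 0.66 [ 570.7 -369.3   64.7] [201.6 317.2]
globe 0.63 [ 470.4 -153.5   56. ] [251.2 259.5]
dancer_1 0.81 [386.8 -30.7  49.6] [269.7 228.1]
dancer_1 0.73 [511.2 -55.8  48.2] [286.4 255.2]
casket 0.58 [474.2 438.9  79.9] [394.1 181.3]
casket 0.27 [623.8 253.1  14.5] [384.8 241.3]
top 42.950831528240684 [ 181.    22.7 1653.8]
ring_mid 0.83 [638.2 262.3 154.8] [185.3 143. ]
ring_mid 0.72 [ 437.4 -138.7   69.4] [323. 212.]
press 0.55 [574.4 254.7  13.7] [194.8 175.4]
press 0.28 [ 437.3 -142.4   72.2] [324.4 211.8]
carrier_mark 0.73 [514.7 213.   17.7] [208.  193.3]
carrier_fin 0.63 [452.1 466.3  77.2] [121.7 212.2]
rack 0.96 [ 413.6 -308.     7.7] [375.4 221.2]
plaque_a_mid 0.71 [ 445.5 -345.3   93.7] [392.7 206.1]
plaque_a_mid 0.58 [ 453.3 -453.5   69.6] [426. 204.]
plaque_a_mid 0.55 [ 559.5 -365.2   73.7] [395.3 170.4]
dancer_1 0.91 [496.8 -46.3  54.5] [291.5 194.4]
dancer_1 0.61 [372.5 -27.5  50.5] [286.7 235.2]
casket 0.78 [451.4 465.6  74.8] [122.1 212.5]
```

View pics/scene0.png

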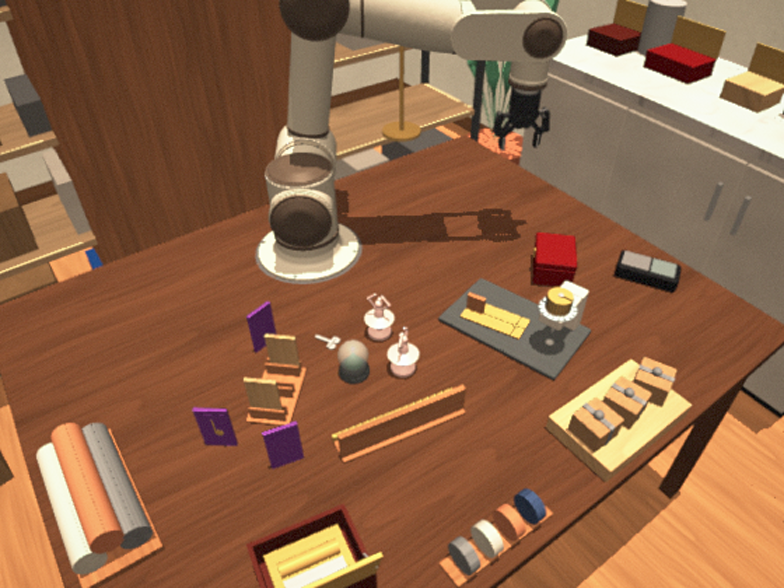

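View pics/top0.png

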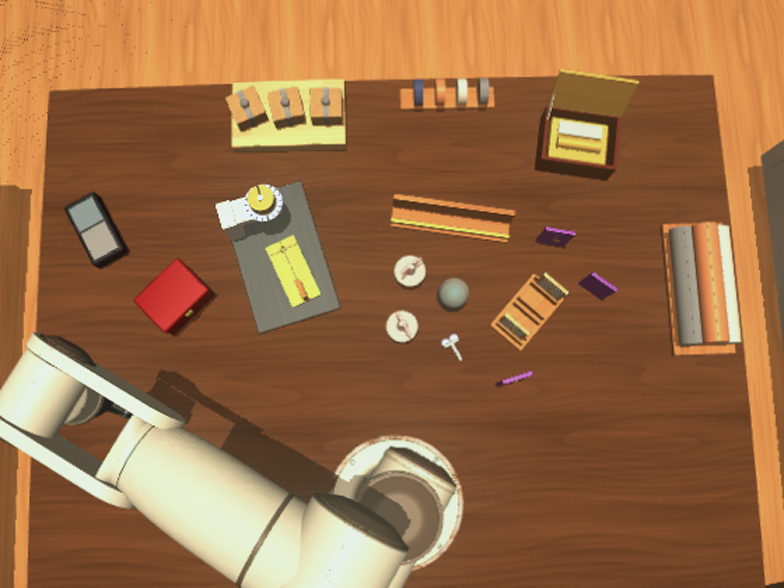

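Scene view: the press is at about (560,310), carrier plate at (495,318), rack with two pale plaques at (283,350) and (263,395), ledge at (400,425). The three standing boards at (262,325), (215,427) and (283,445) are purple look-alikes, so I'll leave them. Top view: ring (262,200), fin (302,290), pale plaques (553,285) and (513,328). Next I'll take close crops.

```bash
python3 - <<'E'
from h import *
c=ctrl.camera('top'); s=ctrl.camera('scene')
f=lambda c,b,k:cv2.resize(np.array(c['frame'])[b[1]:b[3],b[0]:b[2],::-1],None,fx=k,fy=k,interpolation=cv2.INTER_CUBIC)
cv2.imwrite('pics/press.png',f(c,(145,125,245,240),5.2)) 
cv2.imwrite('pics/rack.png',f(c,(270,130,430,250),5))
cv2.imwrite('pics/sc.png',f(s,(310,190,430,270),6.6))
np.savez('cal.npz',**{k:np.array(c[k]) for k in('vfov','cx','cy','D','R','t')})
E
```

```text
(no output)
```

View pics/press.png

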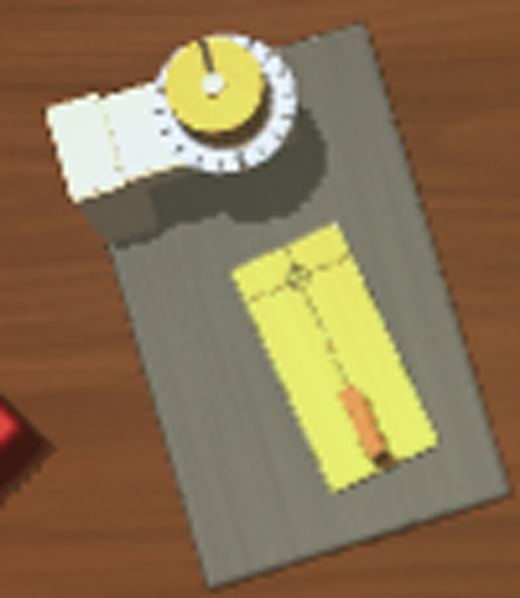

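View pics/rack.png

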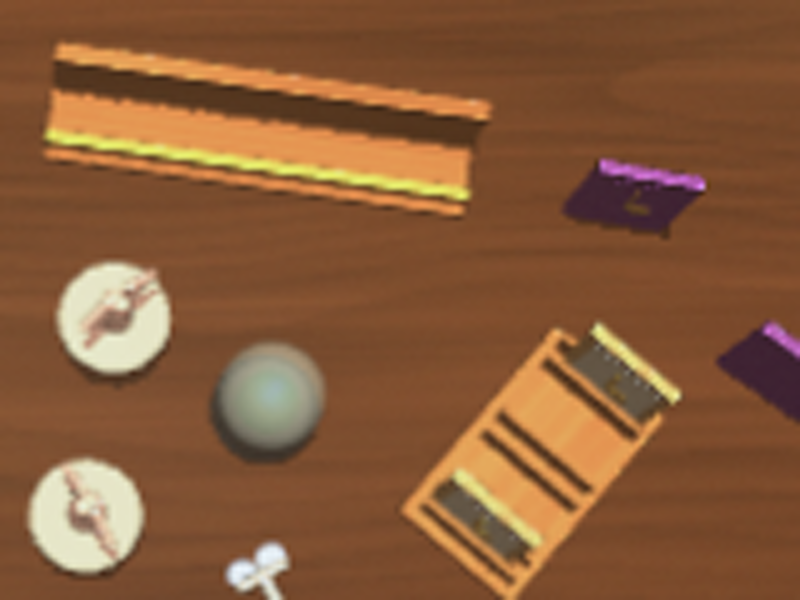

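View pics/sc.png

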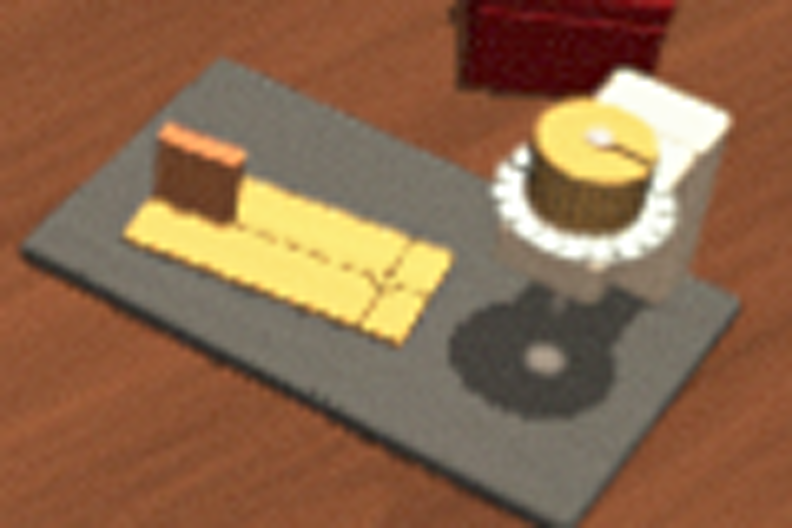

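Crops: ring pointer at (203,40) in press.png is close to straight back, so the ring is at about 0.95 rad. Carrier mark is at (298,275) and fin top at (345..395, 388..465). Rack crop: the two pale plaques have top edges (597,325)-(683,397) and (457,472)-(540,545). The purple boards stand clear of the rack. Now I'll compute poses.

```bash
python3 - <<'E'
from h import *
np.set_printoptions(precision=2,suppress=True)
c=dict(np.load('cal.npz'));c={k:(v if v.ndim else float(v)) for k,v in c.items()}
P=lambda l,z:unproj(c,np.array(l)/5.2+[145,125],z)[:,:2]
R=lambda l,z:unproj(c,np.array(l)/5+[270,130],z)[:,:2]
def fit(loc,w):
    loc=np.array(loc,float);m,n=loc.mean(0),w.mean(0);H=(loc-m).T@(w-n)
    a=np.arctan2(H[0,1]-H[1,0],H[0,0]+H[1,1]);Q=np.array([[np.cos(a),-np.sin(a)],[np.sin(a),np.cos(a)]])
    t=n-Q@m; return t,a,np.linalg.norm(loc@Q.T+t-w,axis=1)
print('press',fit([[-250,100],[-250,-90],[60,-90]],P([[210,587],[510,493],[362,25]],12)))
print('ring top',P([[212,84]],154),'collar',P([[228,104]],118), 'pointer end',P([[203,40]],154))
print('carrier(mark)',fit([[22,35],[22,-35],[-128,-35],[-128,35],[0,0]],P([[231,270],[337,223],[438,440],[333,493],[298,276]],18)))
print('fin top ends',P([[347,390],[375,460]],62))
print('ledge',fit([[27,135],[27,-135],[-15,135],[-15,-135]],np.r_[R([[57,43],[491,102]],72),R([[49,130],[469,190]],22)]))
print('ledge back front edge',R([[57,60],[489,119]],72))
print('rack',fit([[-77,37],[-77,-37]],R([[404,508],[510,598]],38)))
for l in([[597,325],[683,397]],[[457,472],[540,545]]):
    w=R(l,118);d=w[1]-w[0];print('plaque top',w,w.mean(0),np.linalg.norm(d),'normal deg',np.degrees(np.arctan2(d[0],-d[1])) )
s=ctrl.sense();print(s['q'],s['tcp_rot'],s['eef_pos'],s['clock'])
E
```

```text
press (array([642.96, 260.5 ]), np.float64(0.28442611610944946), array([2.73, 1.42, 2.93]))
ring top [[643.92 261.13]] collar [[642.84 257.63]] pointer end [[669.81 266.27]]
carrier(mark) (array([562.99, 230.35]), np.float64(0.4160335489044566), array([0.25, 1.15, 1.36, 0.93, 0.98]))
fin top ends [[484.69 196.68]
 [442.87 180.76]]
ledge (array([ 620.11, -148.86]), np.float64(-0.16800978850433002), array([0.07, 0.98, 1.54, 1.25]))
ledge back front edge [[ 658.41  -19.88]
 [ 614.25 -284.14]]
rack (array([ 407.67, -307.41]), np.float64(-0.7436048069557797), array([5.09, 5.09]))
plaque top [[ 474.88 -331.84]
 [ 430.53 -379.97]] [ 452.71 -355.9 ] 65.44134024391799 normal deg -42.66330633279095
plaque top [[ 389.89 -244.14]
 [ 345.78 -290.23]] [ 367.84 -267.19] 63.798832995041174 normal deg -43.74125390330258
[ 1.02  0.15  1.44 -0.    1.55 -0.13] [[-0.92  0.4  -0.  ]
 [ 0.4   0.92 -0.  ]
 [-0.   -0.   -1.  ]] [231.73 526.21 193.39] 1.3
```

```bash
cat >> h.py <<'E'
from scipy.spatial.transform import Rotation as Ro
def Rdown(phi,tilt=0,axis=None):
    """tool down, tool x yaw phi deg"""
    a=np.radians(phi);x=np.array([np.cos(a),np.sin(a),0]);z=np.array([0,0,-1.]);R=np.c_[x,np.cross(z,x),z]
    return Ro.from_rotvec(np.radians(tilt)*np.array(axis)).as_matrix()@R if tilt else R
def go(p,R=None,s=None):
    s=s or ctrl.sense();R0=np.array(s['tcp_rot']);R=R0 if R is None else R
    t=R0.T@(np.array(p)-s['eef_pos'])/400; r=Ro.from_matrix(R0.T@R).as_rotvec()/(np.pi/4)
    print('trans',np.round(t,4).tolist(),'dr',np.round(r,4).tolist(),'rows>=',max(np.linalg.norm(t)*400/41.7,np.linalg.norm(r)*45/7.16).round(1))
def st():
    s=ctrl.sense();R=np.array(s['tcp_rot'])
    print('t',round(s['clock'],2),'p',np.round(s['eef_pos'],1),'phi',np.degrees(np.arctan2(R[1,0],R[0,0])).round(2),'z',R[:,2].round(3),'q',np.round(s['q'],2),'F',np.round(s['force'],1),'M',np.round(s['moment'],2),'w',s['grip_width'],s['gripper_force'])
    return s
E
python3 -c "
from h import *
st();go([643.5,260.5,195],Rdown(185))"
```

```text
t 1.3 p [231.7 526.2 193.4] phi 156.23 z [-0. -0. -1.] q [ 1.02  0.15  1.44 -0.    1.55 -0.13] F [-1.1 -0.9  0.1] M [ 0.02  0.03 -0.02] w 0.9977295506636429 0.0
trans [-1.2098, -0.1931, -0.004] dr [-0.0001, -0.0, -0.6392] rows>= 11.8
```

Emit:
{"method": "arm_command", "body": {"deltas": [{"translation": [-0.96,-0.153,-0.004],"dr": [0,0,-0.64]},{"translation": [-0.96,-0.153,-0.004],"dr": [0,0,-0.64]},{"translation": [-0.96,-0.153,-0.004],"dr": [0,0,-0.64]},{"translation": [-0.96,-0.153,-0.004],"dr": [0,0,-0.64]},{"translation": [-0.96,-0.153,-0.004],"dr": [0,0,-0.64]},{"translation": [-0.96,-0.153,-0.004],"dr": [0,0,-0.64]},{"translation": [-0.96,-0.153,-0.004],"dr": [0,0,-0.64]},{"translation": [-0.96,-0.153,-0.004],"dr": [0,0,-0.64]},{"translation": [-0.96,-0.153,-0.004],"dr": [0,0,-0.64]},{"translation": [-0.96,-0.153,-0.004],"dr": [0,0,-0.64]}], "fingers": 1}}

```text
clock: 2.13
eef_pos: [560.8, 313.2, 194.8]
tcp_rot: [[-0.996, -0.087, 0.0], [-0.087, 0.996, -0.0], [-0.0, -0.0, -1.0]]
force: [0.7, 0.9, -0.1]
grip_width: 0.998
gripper_force: 0.0
```

```bash
python3 -c "
from h import *
st();go([643.5,260.5,190],Rdown(185));c=ctrl.camera('scene');print(ctrl.spot_in('scene','ring_mid')[:2])"
```

```text
t 2.13 p [560.8 313.2 194.8] phi -175.03 z [ 0. -0. -1.] q [ 0.39  0.29  1.26 -0.    1.59 -1.27] F [ 0.7  0.9 -0.1] M [0.06 0.01 0.04] w 0.9977709626838634 0.0
trans [-0.1946, -0.1492, 0.0122] dr [-0.0005, 0.0002, -0.0007] rows>= 2.4
[{'point': [651.4, 247.1, 152.4], 'p': 0.65}]
```

Emit:
{"method": "arm_command", "body": {"deltas": [{"translation": [-0.195,-0.149,0.012],"dr": [0,0,0]},{"translation": [-0.195,-0.149,0.012],"dr": [0,0,0]},{"translation": [-0.195,-0.149,0.012],"dr": [0,0,0]},{"translation": [-0.195,-0.149,0.012],"dr": [0,0,0]},{"translation": [-0.195,-0.149,0.06],"dr": [0,0,0]},{"translation": [-0.195,-0.149,0.12],"dr": [0,0,0]},{"translation": [-0.195,-0.149,0.172],"dr": [0,0,0]},{"translation": [-0.195,-0.149,0.172],"dr": [0,0,0]},{"translation": [-0.195,-0.149,0.172],"dr": [0,0,0]}], "fingers": 1}}

```text
clock: 2.98
eef_pos: [640.5, 263.4, 126.0]
tcp_rot: [[-0.996, -0.088, -0.002], [-0.088, 0.996, -0.0], [0.002, -0.0, -1.0]]
force: [-0.5, 0.2, 0.3]
grip_width: 0.996
gripper_force: 0.0
```

```bash
python3 -c "
from h import *
st()
c=ctrl.camera('scene');save(c,'s1.png',(340,130,460,220),6)"
```

```text
t 2.98 p [640.5 263.4 126. ] phi -174.93 z [-0.002 -0.    -1.   ] q [ 0.28  0.42  1.23  0.    1.49 -1.38] F [-0.5  0.2  0.3] M [-0.06 -0.05  0.01] w 0.996373238855593 0.0
```

View pics/s1.png

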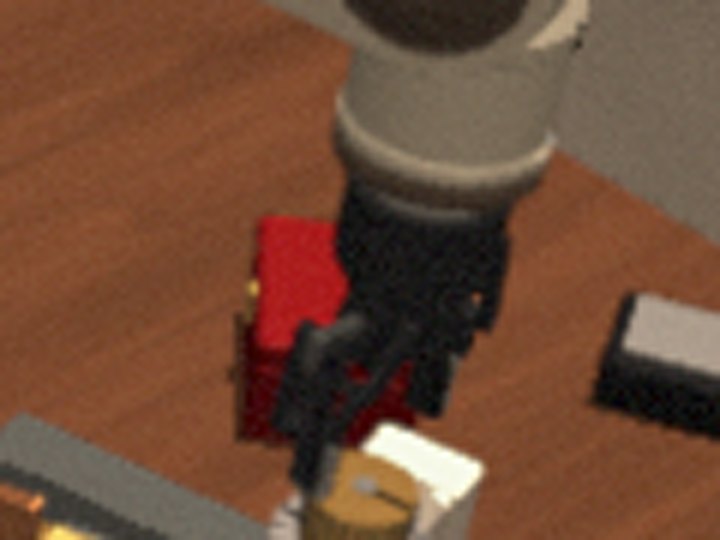

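Picture: gripper around the ring, near finger tip at (315,475) left of the ring top (365,490), other finger behind. Closing.

Emit:
{"method": "arm_command", "body": {"deltas": [{"translation": [0,0,0],"dr": [0,0,0]},{"translation": [0,0,0],"dr": [0,0,0]},{"translation": [0,0,0],"dr": [0,0,0]},{"translation": [0,0,0],"dr": [0,0,0]},{"translation": [0,0,0],"dr": [0,0,0]},{"translation": [0,0,0],"dr": [0,0,0]},{"translation": [0,0,0],"dr": [0,0,0]},{"translation": [0,0,0],"dr": [0,0,0]}], "fingers": 0}}

```text
clock: 3.7
eef_pos: [641.4, 262.9, 126.1]
tcp_rot: [[-0.996, -0.088, -0.0], [-0.088, 0.996, -0.0], [0.0, -0.0, -1.0]]
force: [0.1, -0.7, -0.0]
grip_width: -0.002
gripper_force: 0.0
```

```bash
python3 -c "
from h import *
st()"
```

```text
t 3.7 p [641.4 262.9 126.1] phi -174.96 z [-0. -0. -1.] q [ 0.28  0.42  1.23 -0.    1.49 -1.38] F [ 0.1 -0.7 -0. ] M [ 0.    0.02 -0.  ] w -0.0020487118454258313 0.0
```

```bash
python3 -c "
from h import *
c=ctrl.camera('scene');t=ctrl.camera('top')
for p in([641.4,262.9,126.1],[643.9,261,154],[643.9,261,118]): print(p,proj(c,p),proj(t,p))
print(c['R'],c['t'],c['D'],c['cx'],c['cy']);print(t['R'],t['t'],t['D'],t['cx'],t['cy'])
a=np.array(c['frame'])[170:250,350:450,::-1];b=np.array(t['frame'])[110:190,145:245,::-1]
cv2.imwrite('pics/both.png',cv2.resize(np.vstack([a,b]),None,fx=3.7,fy=3.7,interpolation=2))"
```

```text
[641.4, 262.9, 126.1] [[397.13844401 217.30849318]] [[186.65771274 144.738939  ]]
[643.9, 261, 154] [[398.96940231 211.06344729]] [[185.81409965 141.16020003]]
[643.9, 261, 118] [[396.84472066 219.98739946]] [[187.71936154 144.69010779]]
[[ 0.5918832   0.80601043  0.00463292]
 [ 0.54649108 -0.39707032 -0.7373484 ]
 [-0.5924709   0.43895598 -0.67549676]] [-261.81049866 -159.17191301 1635.31876356] [-0.08959249  0.          0.          0.          0.        ] 287.736403037689 219.30303837500438
[[-0.02861807 -0.9995586   0.00797585]
 [-0.98582521  0.02690345 -0.16560453]
 [ 0.16531685 -0.01260208 -0.98615999]] [  14.70585368  451.70842361 1601.27771169] [-0.065403  0.        0.        0.        0.      ] 276.09569399951846 210.2467635667567
```

View pics/both.png

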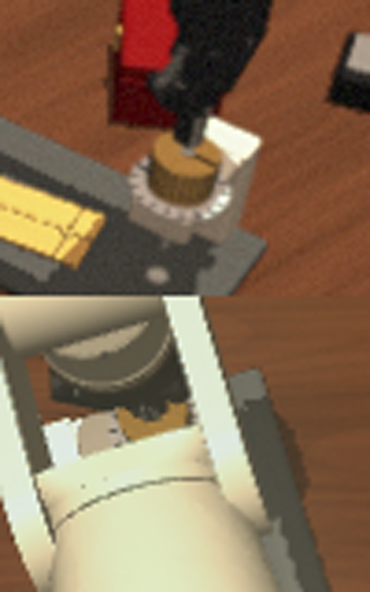

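```bash
python3 -c "
from h import *
c=ctrl.camera('scene')
for z in(193,206,225,240): print(z,proj(c,[231.7,526.2,z])*1.4)
R=Rdown(156.23)
for y in(-45,45): print(proj(c,np.array([231.7,526.2,206])+R[:,1]*y)*1.4)
save(c,'z.png',(380,165,425,225),10)
a=cv2.imread('pics/scene0.png')[80:170,460:590];cv2.imwrite('pics/z.png',np.vstack([cv2.resize(cv2.imread('pics/z.png'),(450,400)),cv2.resize(a,(450,200))]))
"
```

```text
193 [[514.55087585 164.26302328]]
206 [[515.1499616  159.94231642]]
225 [[516.03462234 153.54949876]]
240 [[516.74071707 148.43623788]]
[[499.26414058 161.53718618]]
[[530.84226336 158.38485516]]
```

View pics/z.png

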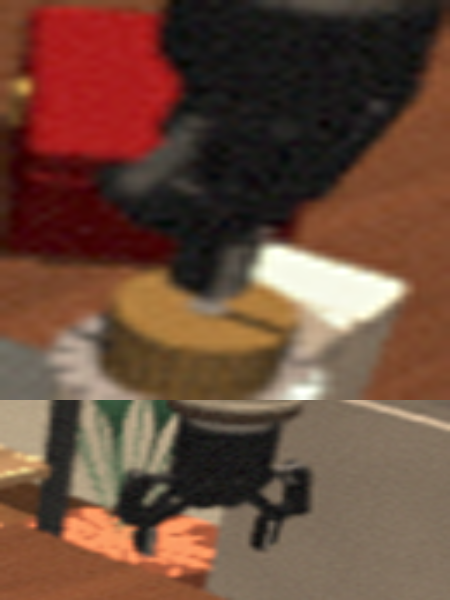

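Picture: the shut tips end at the ring's hub (210,298) and do not reach below its top. The start picture also shows the tips about 40 mm higher than the stated TCP. So the fingers really end about 35 mm above the reported TCP. I'll open and go lower in steps.

Emit:
{"method": "arm_command", "body": {"deltas": [{"translation": [0,0,0],"dr": [0,0,0]},{"translation": [0,0,0],"dr": [0,0,0]},{"translation": [0,0,0],"dr": [0,0,0]},{"translation": [0,0,0],"dr": [0,0,0]},{"translation": [0,0,0],"dr": [0,0,0]},{"translation": [0,0,0],"dr": [0,0,0]},{"translation": [-0.005,-0.005,0.03],"dr": [0,0,0]},{"translation": [-0.005,-0.005,0.06],"dr": [0,0,0]},{"translation": [-0.005,-0.005,0.06],"dr": [0,0,0]},{"translation": [-0.005,-0.005,0.06],"dr": [0,0,0]}], "fingers": 1}}

```text
clock: 4.68
eef_pos: [643.0, 260.8, 100.6]
tcp_rot: [[-0.996, -0.088, -0.002], [-0.088, 0.996, -0.001], [0.003, -0.001, -1.0]]
force: [-0.3, -0.3, 0.7]
grip_width: 1.003
gripper_force: 0.0
```

Emit:
{"method": "arm_command", "body": {"deltas": [{"translation": [0,0,0],"dr": [0,0,0]},{"translation": [0,0,0],"dr": [0,0,0]},{"translation": [0,0,0],"dr": [0,0,0]},{"translation": [0,0,0],"dr": [0,0,0]},{"translation": [0,0,0],"dr": [0,0,0]},{"translation": [0,0,0],"dr": [0,0,0]},{"translation": [0,0,0],"dr": [0,0,0]},{"translation": [0,0,0],"dr": [0,0,0]}], "fingers": 0}}

```text
clock: 5.35
eef_pos: [643.8, 264.6, 104.5]
tcp_rot: [[-0.996, -0.09, 0.003], [-0.09, 0.996, 0.006], [-0.003, 0.005, -1.0]]
force: [-3.1, 20.9, 11.8]
grip_width: 0.621
gripper_force: 62.2
```

```bash
python3 -c "
from h import *
st()"
```

```text
t 5.35 p [643.8 264.6 104.5] phi -174.86 z [ 0.003  0.006 -1.   ] q [ 0.28  0.44  1.25  0.    1.45 -1.38] F [-3.1 20.9 11.8] M [3.92 0.74 0.02] w 0.6211956726469344 62.158201932907104
```

Emit:
{"method": "arm_command", "body": {"deltas": [{"translation": [0,0.006,-0.005],"dr": [0,0,0]},{"translation": [0,0.012,-0.01],"dr": [0,0,0]},{"translation": [0,0.012,-0.01],"dr": [0,0,0]},{"translation": [0,0.012,-0.01],"dr": [0,0,0]}], "fingers": 0}}

```text
clock: 5.68
eef_pos: [643.4, 264.9, 104.9]
tcp_rot: [[-0.996, -0.087, -0.001], [-0.087, 0.996, -0.002], [0.001, -0.002, -1.0]]
force: [6.9, -6.0, -15.1]
grip_width: 0.612
gripper_force: 69.8
```

```bash
python3 -c "
from h import *
st()"
```

```text
t 5.68 p [643.4 264.9 104.9] phi -174.99 z [-0.001 -0.002 -1.   ] q [ 0.28  0.44  1.24 -0.    1.46 -1.38] F [  6.9  -6.  -15.1] M [-0.64 -1.15  0.17] w 0.6121195580037966 69.80667471885681
```

Emit:
{"method": "arm_command", "body": {"deltas": [{"translation": [0,-0.002,0.003],"dr": [0,0,0.12]},{"translation": [0,-0.002,0.003],"dr": [0,0,0.24]},{"translation": [0,-0.002,0.003],"dr": [0,0,0.36]},{"translation": [0,-0.002,0.003],"dr": [0,0,0.48]},{"translation": [0,-0.002,0.003],"dr": [0,0,0.6]},{"translation": [0,-0.002,0.003],"dr": [0,0,0.72]},{"translation": [0,-0.002,0.003],"dr": [0,0,0.84]},{"translation": [0,-0.002,0.003],"dr": [0,0,1.0]},{"translation": [0,-0.002,0.003],"dr": [0,0,1.0]}], "fingers": 0}}

```text
clock: 6.43
eef_pos: [643.4, 264.4, 104.8]
tcp_rot: [[-0.76, 0.649, 0.0], [0.649, 0.76, -0.001], [-0.001, -0.001, -1.0]]
force: [1.7, -4.4, -5.4]
grip_width: 0.619
gripper_force: 70.8
```

```bash
python3 -c "
from h import *
st()"
```

```text
t 6.43 p [643.4 264.4 104.8] phi 139.5 z [ 0.    -0.001 -1.   ] q [ 0.28  0.44  1.25 -0.    1.46 -0.58] F [ 1.7 -4.4 -5.4] M [-0.51 -0.54 -0.16] w 0.6186210985575936 70.77451586723328
```

Emit:
{"method": "arm_command", "body": {"deltas": [{"translation": [0,0,0],"dr": [0,0,0.13]},{"translation": [0,0,0],"dr": [0,0,0.26]},{"translation": [0,0,0],"dr": [0,0,0.39]},{"translation": [0,0,0],"dr": [0,0,0.52]},{"translation": [0,0,0],"dr": [0,0,0.65]},{"translation": [0,0,0],"dr": [0,0,0.78]},{"translation": [0,0,0],"dr": [0,0,0.91]},{"translation": [0,0,0],"dr": [0,0,1.0]},{"translation": [0,0,0],"dr": [0,0,1.0]}], "fingers": 0}}

```text
clock: 7.18
eef_pos: [643.1, 264.2, 104.8]
tcp_rot: [[-0.082, 0.997, -0.001], [0.997, 0.082, -0.002], [-0.002, -0.001, -1.0]]
force: [-2.0, -6.7, -4.2]
grip_width: 0.617
gripper_force: 70.9
```

Emit:
{"method": "arm_command", "body": {"deltas": [{"translation": [0,0,0],"dr": [0,0,0.13]},{"translation": [0,0,0],"dr": [0,0,0.26]},{"translation": [0,0,0],"dr": [0,0,0.39]},{"translation": [0,0,0],"dr": [0,0,0.52]},{"translation": [0,0,0],"dr": [0,0,0.65]},{"translation": [0,0,0],"dr": [0,0,0.78]},{"translation": [0,0,0],"dr": [0,0,0.9]},{"translation": [0,0,0],"dr": [0,0,0.9]}], "fingers": 0}}

```text
clock: 7.85
eef_pos: [642.7, 264.2, 104.8]
tcp_rot: [[0.586, 0.81, -0.002], [0.81, -0.586, -0.002], [-0.002, -0.0, -1.0]]
force: [-5.5, -6.2, -2.5]
grip_width: 0.621
gripper_force: 71.1
```

```bash
python3 -c "
from h import *
st()"
```

```text
t 7.85 p [642.7 264.2 104.8] phi 54.14 z [-0.002 -0.002 -1.   ] q [ 0.28  0.44  1.25 -0.    1.46  0.91] F [-5.5 -6.2 -2.5] M [-1.3   0.59 -0.19] w 0.6214017051521795 71.06730222702026
```

Emit:
{"method": "arm_command", "body": {"deltas": [{"translation": [0,0,0],"dr": [0,0,0.13]},{"translation": [0,0,0],"dr": [0,0,0.26]},{"translation": [0,0,0],"dr": [0,0,0.39]},{"translation": [0,0,0],"dr": [0,0,0.52]},{"translation": [0,0,0],"dr": [0,0,0.65]},{"translation": [0,0,0],"dr": [0,0,0.75]},{"translation": [0,0,0],"dr": [0,0,0.75]},{"translation": [0,0,0],"dr": [0,0,0.75]}], "fingers": 0}}

```text
clock: 8.52
eef_pos: [642.4, 264.5, 104.8]
tcp_rot: [[0.935, 0.354, -0.002], [0.354, -0.935, -0.001], [-0.002, 0.001, -1.0]]
force: [-6.8, -4.1, -2.3]
grip_width: 0.616
gripper_force: 71.1
```

```bash
python3 -c "
from h import *
st()"
```

```text
t 8.52 p [642.4 264.5 104.8] phi 20.74 z [-0.002 -0.001 -1.   ] q [ 0.28  0.44  1.25 -0.    1.46  1.49] F [-6.8 -4.1 -2.3] M [-1.09  1.01 -0.1 ] w 0.6161379089741889 71.13698959350586
```

Emit:
{"method": "arm_command", "body": {"deltas": [{"translation": [0,0,0],"dr": [0,0,0.06]},{"translation": [0,0,0],"dr": [0,0,0.12]},{"translation": [0,0,0],"dr": [0,0,0.12]},{"translation": [0,0,0],"dr": [0,0,0.12]}], "fingers": 0}}

```text
clock: 8.85
eef_pos: [642.4, 264.5, 104.8]
tcp_rot: [[0.964, 0.265, -0.002], [0.265, -0.964, -0.001], [-0.002, 0.001, -1.0]]
force: [-6.9, -4.6, -2.2]
grip_width: 0.618
gripper_force: 71.1
```

```bash
python3 -c "
from h import *
st()"
```

```text
t 8.85 p [642.4 264.5 104.8] phi 15.35 z [-0.002 -0.001 -1.   ] q [ 0.28  0.44  1.25 -0.    1.46  1.58] F [-6.9 -4.6 -2.2] M [-1.    1.08 -0.22] w 0.617919824306097 71.14001512527466
```

Emit:
{"method": "arm_command", "body": {"deltas": [{"translation": [0,0,0],"dr": [0,0,0.05]},{"translation": [0,0,0],"dr": [0,0,0.1]},{"translation": [0,0,0],"dr": [0,0,0.15]},{"translation": [0,0,0],"dr": [0,0,0.15]}], "fingers": 0}}

```text
clock: 9.18
eef_pos: [642.4, 264.6, 104.8]
tcp_rot: [[0.989, 0.147, -0.002], [0.147, -0.989, -0.001], [-0.002, 0.001, -1.0]]
force: [-5.8, -3.7, -1.3]
grip_width: 0.62
gripper_force: 71.1
```

```bash
python3 -c "
from h import *
st()"
```

```text
t 9.18 p [642.4 264.6 104.8] phi 8.48 z [-0.002 -0.001 -1.   ] q [ 0.28  0.44  1.25 -0.    1.46  1.7 ] F [-5.8 -3.7 -1.3] M [-0.97  1.08 -0.16] w 0.6201103770927943 71.14243984222412
```

Emit:
{"method": "arm_command", "body": {"deltas": [{"translation": [0,0,0],"dr": [0,0,0.05]},{"translation": [0,0,0],"dr": [0,0,0.1]},{"translation": [0,0,0],"dr": [0,0,0.1]},{"translation": [0,0,0],"dr": [0,0,0.1]}], "fingers": 0}}

```text
clock: 9.52
eef_pos: [644.7, 264.8, 105.0]
tcp_rot: [[0.997, 0.071, 0.003], [0.071, -0.997, 0.0], [0.003, 0.0, -1.0]]
force: [14.2, -0.1, -9.4]
grip_width: 0.622
gripper_force: 69.9
```

```bash
python3 -c "
from h import *
st()"
```

```text
t 9.52 p [644.7 264.8 105. ] phi 4.08 z [ 0.003  0.    -1.   ] q [ 0.28  0.44  1.25 -0.    1.45  1.78] F [14.2 -0.1 -9.4] M [ 0.07 -2.4  -0.17] w 0.6224303515991316 69.92626190185547
```

Emit:
{"method": "arm_command", "body": {"deltas": [{"translation": [0,0,0],"dr": [0,0,0.05]},{"translation": [0,0,0],"dr": [0,0,0.1]},{"translation": [0,0,0],"dr": [0,0,0.1]},{"translation": [0,0,0],"dr": [0,0,0.1]}], "fingers": 0}}

```text
clock: 9.85
eef_pos: [646.6, 264.7, 105.2]
tcp_rot: [[1.0, -0.008, 0.007], [-0.008, -1.0, 0.001], [0.007, -0.001, -1.0]]
force: [30.0, 0.3, -14.4]
grip_width: 0.618
gripper_force: 68.5
```

```bash
python3 -c "
from h import *
st()
c=ctrl.camera('scene');save(c,'s2.png',(370,190,430,240),10)"
```

```text
t 9.85 p [646.6 264.7 105.2] phi -0.45 z [ 0.007  0.001 -1.   ] q [ 0.28  0.44  1.24 -0.    1.45  1.86] F [ 30.    0.3 -14.4] M [ 0.47 -5.08 -0.15] w 0.618483245326543 68.48103761672974
```

View pics/s2.png

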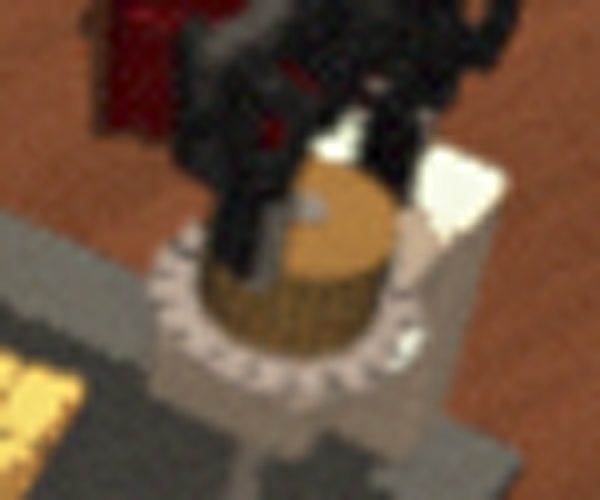

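Picture: near finger at (250,240) on the ring, pointer hidden. The side force rises while turning, so the stop is reached and the pads are slipping. I'll release, re-centre and regrip, then back off cleanly.

Emit:
{"method": "arm_command", "body": {"deltas": [{"translation": [0,0,0],"dr": [0,0,0]},{"translation": [0,0,0],"dr": [0,0,0]},{"translation": [0,0,0],"dr": [0,0,0]},{"translation": [0,0,0],"dr": [0,0,0]},{"translation": [0,0,0],"dr": [0,0,0]}], "fingers": 1}}

```text
clock: 10.32
eef_pos: [643.2, 265.2, 105.2]
tcp_rot: [[1.0, -0.006, 0.0], [-0.006, -1.0, 0.0], [0.0, -0.0, -1.0]]
force: [0.0, 0.0, -0.5]
grip_width: 1.002
gripper_force: 0.0
```

```bash
python3 -c "
from h import *
st()
c=ctrl.camera('scene');save(c,'s3.png',(370,190,430,240),10)"
```

```text
t 10.32 p [643.2 265.2 105.2] phi -0.36 z [ 0.  0. -1.] q [ 0.28  0.44  1.25 -0.    1.46  1.86] F [ 0.   0.  -0.5] M [ 0.05  0.02 -0.04] w 1.001751227649363 0.0
```

View pics/s3.png

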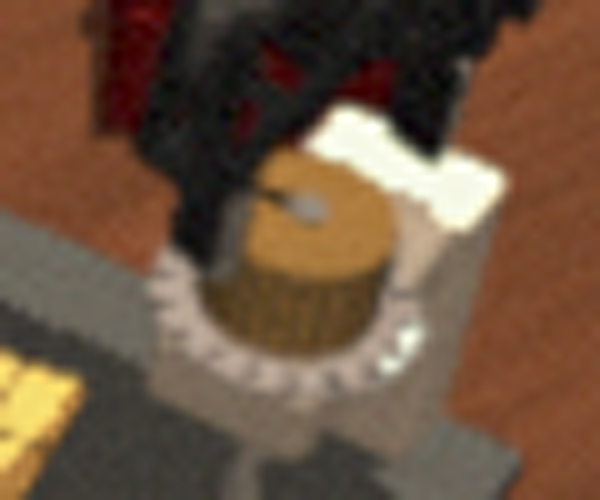

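Picture: the pointer runs from the hub (310,208) to (253,188), toward the press's front, so the ring is at the stop. Regripping and backing off 60°.

Emit:
{"method": "arm_command", "body": {"deltas": [{"translation": [0,0.002,0],"dr": [0,0,0]},{"translation": [0,0.002,0],"dr": [0,0,0]},{"translation": [0,0.002,0],"dr": [0,0,0]},{"translation": [0,0.002,0],"dr": [0,0,0]},{"translation": [0,0.002,0],"dr": [0,0,0]},{"translation": [0,0.002,0],"dr": [0,0,0]}], "fingers": 0}}

```text
clock: 10.87
eef_pos: [643.3, 264.7, 105.8]
tcp_rot: [[1.0, -0.006, 0.001], [-0.006, -1.0, 0.001], [0.001, -0.001, -1.0]]
force: [-2.2, 1.7, 6.6]
grip_width: 0.623
gripper_force: 62.1
```

```bash
python3 -c "
from h import *
st()
c=ctrl.camera('scene');w=unproj(c,[[401,210.8],[395.3,208.8]],154);d=w[1]-w[0];print(w,np.degrees(np.arctan2(d[1],d[0])))"
```

```text
t 10.87 p [643.3 264.7 105.8] phi -0.35 z [ 0.001  0.001 -1.   ] q [0.28 0.44 1.25 0.   1.46 1.86] F [-2.2  1.7  6.6] M [ 0.37  0.36 -0.02] w 0.622838977079991 62.07067251205444
[[646.67308622 266.84855349 154.        ]
 [630.30248619 259.65047014 154.        ]] -156.26511165357903
```

Emit:
{"method": "arm_command", "body": {"deltas": [{"translation": [0,0,0],"dr": [0,0,-0.1]},{"translation": [0,0,0],"dr": [0,0,-0.2]},{"translation": [0,0,0],"dr": [0,0,-0.3]},{"translation": [0,0,0],"dr": [0,0,-0.4]},{"translation": [0,0,0],"dr": [0,0,-0.5]},{"translation": [0,0,0],"dr": [0,0,-0.6]},{"translation": [0,0,0],"dr": [0,0,-0.667]},{"translation": [0,0,0],"dr": [0,0,-0.667]},{"translation": [0,0,0],"dr": [0,0,-0.667]}], "fingers": 0}}

```text
clock: 11.67
eef_pos: [643.3, 264.9, 105.8]
tcp_rot: [[0.869, 0.495, 0.001], [0.495, -0.869, 0.001], [0.001, -0.0, -1.0]]
force: [-2.3, 2.7, 6.7]
grip_width: 0.62
gripper_force: 62.3
```

Emit:
{"method": "arm_command", "body": {"deltas": [{"translation": [0,0,0],"dr": [0,0,-0.1]},{"translation": [0,0,0],"dr": [0,0,-0.2]},{"translation": [0,0,0],"dr": [0,0,-0.3]},{"translation": [0,0,0],"dr": [0,0,-0.4]},{"translation": [0,0,0],"dr": [0,0,-0.5]},{"translation": [0,0,0],"dr": [0,0,-0.6]},{"translation": [0,0,0],"dr": [0,0,-0.667]},{"translation": [0,0,0],"dr": [0,0,-0.667]},{"translation": [0,0,0],"dr": [0,0,-0.667]}], "fingers": 0}}

```text
clock: 12.42
eef_pos: [643.2, 264.9, 105.8]
tcp_rot: [[0.504, 0.864, 0.001], [0.864, -0.504, 0.001], [0.001, -0.0, -1.0]]
force: [-3.1, 3.2, 6.6]
grip_width: 0.619
gripper_force: 62.3
```

```bash
python3 -c "
from h import *
st()"
```

```text
t 12.42 p [643.2 264.9 105.8] phi 59.72 z [ 0.001  0.001 -1.   ] q [0.28 0.44 1.25 0.   1.46 0.81] F [-3.1  3.2  6.6] M [0.58 0.66 0.15] w 0.6193993147102578 62.29507327079773
```

Emit:
{"method": "arm_command", "body": {"deltas": [{"translation": [0,0,0],"dr": [0,0,0]},{"translation": [0,0,0],"dr": [0,0,0]},{"translation": [0,0,0],"dr": [0,0,0]},{"translation": [0,0,0],"dr": [0,0,0]},{"translation": [0,0,-0.1],"dr": [0,0,0]},{"translation": [0,0,-0.2],"dr": [0,0,0]},{"translation": [0,0,-0.25],"dr": [0,0,0]},{"translation": [-0.1,0.3,-0.25],"dr": [0,0,0]},{"translation": [-0.2,0.35,-0.25],"dr": [0,0,0]},{"translation": [-0.2,0.35,-0.25],"dr": [0,0,0]}], "fingers": 1}}

```text
clock: 13.25
eef_pos: [708.0, 157.3, 205.3]
tcp_rot: [[0.504, 0.864, 0.001], [0.864, -0.504, -0.0], [0.0, 0.001, -1.0]]
force: [0.5, -0.2, -0.9]
grip_width: 0.995
gripper_force: 0.0
```

```bash
python3 -c "
from h import *
st()
c=ctrl.camera('scene');save(c,'s4.png',(340,160,460,250),6)
t=ctrl.camera('top');save(t,'t4.png',(100,125,245,240),4)
for z in (125,135,145,155): print(z,proj(c,[643,219,z]),proj(c,[643,223,z]))
cv2.imwrite('pics/b4.png',np.hstack([cv2.resize(cv2.imread('pics/s4.png'),(400,300)),cv2.resize(cv2.imread('pics/t4.png'),(378,300))]))"
```

```text
t 13.25 p [708.  157.3 205.3] phi 59.76 z [ 0.001 -0.    -1.   ] q [ 0.11  0.47  1.   -0.    1.67  0.64] F [ 0.5 -0.2 -0.9] M [ 0.02 -0.    0.01] w 0.9949576850044282 0.0
125 [[387.33978445 223.71144526]] [[388.27650106 223.17103029]]
135 [[387.88506968 221.23939933]] [[388.82576281 220.69978173]]
145 [[388.43553361 218.74092807]] [[389.38022853 218.20216857]]
155 [[388.99123797 216.21565498]] [[389.93996001 215.67781616]]
```

View pics/b4.png

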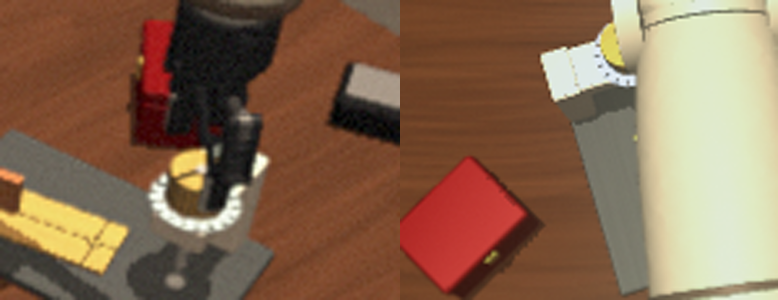

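```bash
python3 - <<'E'
from h import *
np.set_printoptions(precision=2,suppress=True)
c=ctrl.camera('scene')
P=lambda l,z:unproj(c,np.array(l)/6.6+[310,190],z)[:,:2]
def fit(loc,w):
    loc=np.array(loc,float);m,n=loc.mean(0),w.mean(0);H=(loc-m).T@(w-n)
    a=np.arctan2(H[0,1]-H[1,0],H[0,0]+H[1,1]);Q=np.array([[np.cos(a),-np.sin(a)],[np.sin(a),np.cos(a)]])
    t=n-Q@m; return t,a,np.linalg.norm(loc@Q.T+t-w,axis=1)
print('press',fit([[-250,100],[-250,-90],[60,-90],[60,100]],P([[225,60],[22,248],[575,520],[738,300]],12)))
print('carrier',fit([[22,35],[22,-35],[-128,-35],[0,0]],P([[453,252],[400,345],[124,236],[385,285]],18)))
print('fin top',P([[160,137],[240,158]],62),'ring hub',P([[600,140]],154))
st();go([535,185,170],Rdown(113.8))
E
```

```text
press (array([648.98, 265.83]), np.float64(0.28946179587303233), array([5.66, 1.9 , 6.68, 5.6 ]))
carrier (array([566.94, 234.66]), np.float64(0.41843053095684146), array([2.82, 1.74, 1.21, 1.58]))
fin top [[454.42 180.01]
 [489.55 201.75]] ring hub [[647.79 265.23]]
t 13.4 p [708.3 154.9 204.2] phi 59.44 z [-0. -0. -1.] q [ 0.11  0.47  1.   -0.    1.67  0.64] F [-0.1 -0.3  0.2] M [-0.02 -0.01  0.  ] w 0.9975263571089388 0.0
trans [-0.1555, -0.4112, 0.0858] dr [-0.0011, 0.0008, -1.208] rows>= 7.6
```

```bash
python3 - <<'E'
from h import *
go([466.5,191.7,100],Rdown(23.9))
E
```

```text
trans [-0.228, -0.5671, 0.261] dr [-0.0002, 0.0013, 0.7898] rows>= 6.4
```

Emit:
{"method": "arm_command", "body": {"deltas": [{"translation": [-0.228,-0.567,0.05],"dr": [0,0,0.79]},{"translation": [-0.228,-0.567,0.05],"dr": [0,0,0.79]},{"translation": [-0.228,-0.567,0.05],"dr": [0,0,0.79]},{"translation": [-0.228,-0.567,0.05],"dr": [0,0,0.79]},{"translation": [-0.228,-0.567,0.05],"dr": [0,0,0.79]},{"translation": [-0.228,-0.567,0.16],"dr": [0,0,0.79]},{"translation": [-0.228,-0.567,0.26],"dr": [0,0,0.79]},{"translation": [-0.228,-0.567,0.26],"dr": [0,0,0.79]},{"translation": [-0.228,-0.567,0.26],"dr": [0,0,0.79]},{"translation": [-0.228,-0.567,0.26],"dr": [0,0,0.79]}], "fingers": 1}}

```text
clock: 14.23
eef_pos: [465.3, 194.4, 101.6]
tcp_rot: [[0.912, 0.409, -0.0], [0.409, -0.912, -0.0], [-0.0, 0.0, -1.0]]
force: [0.6, 0.0, 0.6]
grip_width: 0.999
gripper_force: 0.0
```

```bash
python3 - <<'E'
from h import *
st();go([466.5,191.7,6],Rdown(23.9))
c=ctrl.camera('scene');t=ctrl.camera('top')
for k,cc,hz in(('s',c,0),('t',t,0)):
    # ring top pointer: dark pixels on ring top by polar sampling around projected centre
    off=[4.5,.7] if k=='s' else [.5,-4]
    ctr=np.array([643.2+off[0],264.8+off[1]]) 
    f=cv2.cvtColor(np.array(cc['frame']),cv2.COLOR_RGB2GRAY).astype(np.float32)
    A=np.arange(0,360,10);out=[]
    for a in A:
        pts=np.array([[ctr[0]+r*np.cos(np.radians(a)),ctr[1]+r*np.sin(np.radians(a)),154] for r in(11,14,17,20,23)])
        uv=proj(cc,pts).astype(np.float32);out.append(cv2.remap(f,uv[:,0],uv[:,1],1).mean())
    print(k,np.array(out).round(0).astype(int).tolist())
np.savez('calS.npz',**{q:np.array(c[q]) for q in('vfov','cx','cy','D','R','t')})
save(c,'s5.png',(330,170,440,255),7)
E
```

```text
t 14.23 p [465.3 194.4 101.6] phi 24.16 z [-0. -0. -1.] q [ 0.24  0.05  1.73 -0.    1.36  1.39] F [0.6 0.  0.6] M [-0.01 -0.01  0.  ] w 0.9987113307649419 0.0
trans [-0.0, 0.0074, 0.2389] dr [0.0, 0.0, 0.0058] rows>= 2.3
s [211, 211, 215, 216, 216, 217, 216, 216, 216, 216, 218, 218, 219, 219, 219, 219, 218, 218, 217, 216, 215, 212, 203, 188, 151, 131, 178, 211, 217, 216, 216, 214, 213, 213, 212, 213]
t [213, 213, 213, 213, 213, 213, 213, 213, 214, 214, 215, 215, 215, 216, 215, 215, 216, 216, 217, 217, 217, 217, 217, 218, 215, 187, 116, 166, 199, 215, 215, 215, 215, 214, 214, 213]
```

View pics/s5.png

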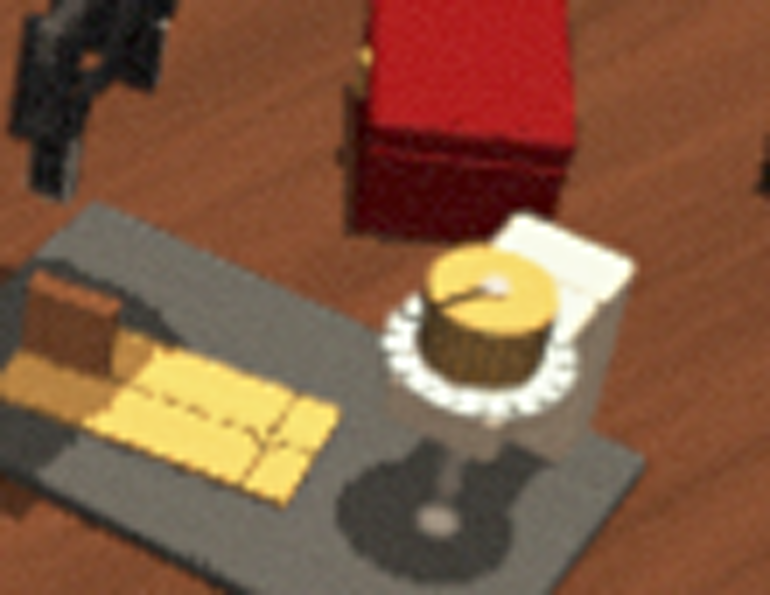

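Picture: the pointer on the ring runs from (493,287) to (440,303). Measured at about 255° against 256° expected, so it is three clicks off. Fin at (70,320), clear. Descending on the fin.

Emit:
{"method": "arm_command", "body": {"deltas": [{"translation": [0,0.006,0.1],"dr": [0,0,0.006]},{"translation": [0,0.006,0.2],"dr": [0,0,0.006]},{"translation": [0,0.006,0.24],"dr": [0,0,0.006]},{"translation": [0,0.006,0.24],"dr": [0,0,0.006]},{"translation": [0,0.006,0.24],"dr": [0,0,0.006]}], "fingers": 1}}

```text
clock: 14.75
eef_pos: [467.3, 191.8, 6.0]
tcp_rot: [[0.915, 0.404, 0.0], [0.404, -0.915, 0.0], [0.0, 0.0, -1.0]]
force: [0.6, 0.2, 2.0]
grip_width: 1.001
gripper_force: 0.0
```

Emit:
{"method": "arm_command", "body": {"deltas": [{"translation": [0,0,0],"dr": [0,0,0]},{"translation": [0,0,0],"dr": [0,0,0]},{"translation": [0,0,0],"dr": [0,0,0]},{"translation": [0,0,0],"dr": [0,0,0]},{"translation": [0,0,0],"dr": [0,0,0]},{"translation": [0,0,0],"dr": [0,0,0]},{"translation": [0,0,0],"dr": [0,0,0]},{"translation": [0,0,0],"dr": [0,0,0]},{"translation": [0,0,0],"dr": [0,0,0]}], "fingers": 0}}

```text
clock: 15.5
eef_pos: [466.7, 191.8, 5.5]
tcp_rot: [[0.915, 0.404, 0.001], [0.404, -0.915, 0.0], [0.001, 0.0, -1.0]]
force: [-2.2, 0.3, 6.7]
grip_width: 0.124
gripper_force: 59.8
```

```bash
python3 - <<'E'
from h import *
s=st();a=0.417
p=np.array(s['eef_pos'][:2]);m=np.array([562.5,234.2]);u=np.array([np.cos(a),np.sin(a)]);v=np.array([-u[1],u[0]])
print('along',(m-p)@u,'lat',(m-p)@v)
E
```

```text
t 15.5 p [466.7 191.8   5.5] phi 23.85 z [ 0.001  0.    -1.   ] q [0.24 0.15 1.84 0.   1.15 1.39] F [-2.2  0.3  6.7] M [-0.01  0.32  0.12] w 0.12405824330056892 59.77366626262665
along 104.75381048768365 lat -0.06308294000575117
```

Emit:
{"method": "arm_command", "body": {"deltas": [{"translation": [0.03,0.0015,0],"dr": [0,0,0]},{"translation": [0.06,0.003,0],"dr": [0,0,0]},{"translation": [0.09,0.005,0],"dr": [0,0,0]},{"translation": [0.12,0.0065,0],"dr": [0,0,0]},{"translation": [0.15,0.008,0],"dr": [0,0,0]},{"translation": [0.18,0.01,0],"dr": [0,0,0]},{"translation": [0.2,0.011,0],"dr": [0,0,0]},{"translation": [0.2155,0.0115,0],"dr": [0,0,0]},{"translation": [0.2155,0.0115,0],"dr": [0,0,0]},{"translation": [0.2155,0.0115,0],"dr": [0,0,0]}], "fingers": 0}}

```text
clock: 16.33
eef_pos: [548.1, 222.7, 5.6]
tcp_rot: [[0.915, 0.404, 0.002], [0.404, -0.915, 0.0], [0.002, 0.0, -1.0]]
force: [4.6, 2.0, 3.6]
grip_width: 0.124
gripper_force: 59.3
```

```bash
python3 - <<'E'
from h import *
s=st();R=np.array(s['tcp_rot']);p=np.array(s['eef_pos'])
m=p+R[:,0]*104.75;print('mark',m,'tip err',[643.2,264.8]-m[:2])
E
```

```text
t 16.33 p [548.1 222.7   5.6] phi 23.85 z [ 0.002  0.    -1.   ] q [ 0.26  0.31  1.63 -0.    1.19  1.41] F [4.6 2.  3.6] M [ 0.32 -0.69  0.02] w 0.12372687790596593 59.29551422595978
mark [643.9437737  265.00388275   5.73257558] tip err [-0.7437737  -0.20388275]
```

Emit:
{"method": "arm_command", "body": {"deltas": [{"translation": [0,0,0],"dr": [0,0,0]},{"translation": [0,0,0],"dr": [0,0,0]},{"translation": [0,0,0],"dr": [0,0,0]},{"translation": [0,0,0],"dr": [0,0,0]},{"translation": [0,0,0],"dr": [0,0,0]},{"translation": [0,0,-0.1],"dr": [0,0,0]},{"translation": [0,0,-0.2],"dr": [0,0,0]},{"translation": [0,0,-0.3],"dr": [0,0,0]},{"translation": [0,0,-0.4],"dr": [0,0,0]},{"translation": [0,0,-0.4],"dr": [0,0,0]}], "fingers": 1}}

```text
clock: 17.17
eef_pos: [549.6, 223.1, 173.4]
tcp_rot: [[0.915, 0.404, 0.01], [0.404, -0.915, 0.003], [0.01, 0.002, -1.0]]
force: [0.9, 0.3, 1.2]
grip_width: 0.997
gripper_force: 0.0
```

```bash
python3 - <<'E'
from h import *
st()
c=ctrl.camera('scene')
for sg in(1,-1):
  for z in(120,135,150):
    print(sg,z,proj(c,[465.3+4.5+sg*17.4,194.4+.7-sg*38.8,z]))
go([450,-349,160],Rdown(47))
for d in ctrl.spot_in('scene','carrier_mark')[:2]:print(d)
E
```

```text
t 17.17 p [549.6 223.1 173.4] phi 23.85 z [ 0.01   0.003 -1.   ] q [ 0.26  0.19  1.43 -0.    1.51  1.41] F [0.9 0.3 1.2] M [-0.01 -0.03 -0.  ] w 0.9968981143391477 0.0
1 120 [[336.81969931 205.36732965]]
1 135 [[337.21398881 201.68880234]]
1 150 [[337.61361168 197.95440854]]
-1 120 [[347.75336403 190.59427104]]
-1 135 [[348.20770307 186.95927695]]
-1 150 [[348.66781566 183.2719649 ]]
trans [-0.8039, 1.2076, 0.0199] dr [0.0033, -0.0083, -0.5145] rows>= 13.9
{'point': [590.8, 236.2, 22.5], 'p': 0.69}
{'point': [453.1, -352.9, 84.2], 'p': 0.18}
```

Emit:
{"method": "arm_command", "body": {"deltas": [{"translation": [-0.66,0.99,0.02],"dr": [0,0,-0.515]},{"translation": [-0.66,0.99,0.02],"dr": [0,0,-0.515]},{"translation": [-0.66,0.99,0.02],"dr": [0,0,-0.515]},{"translation": [-0.66,0.99,0.02],"dr": [0,0,-0.515]},{"translation": [-0.66,0.99,0.02],"dr": [0,0,-0.515]},{"translation": [-0.66,0.99,0.02],"dr": [0,0,-0.515]},{"translation": [-0.66,0.99,0.02],"dr": [0,0,-0.515]},{"translation": [-0.66,0.99,0.02],"dr": [0,0,-0.515]},{"translation": [-0.66,0.99,0.02],"dr": [0,0,-0.515]},{"translation": [-0.66,0.99,0.02],"dr": [0,0,-0.515]}], "fingers": 0.5}}

```text
clock: 18.1
eef_pos: [476.8, -177.3, 157.0]
tcp_rot: [[0.682, 0.732, -0.002], [0.732, -0.682, 0.001], [-0.0, -0.002, -1.0]]
force: [0.8, 0.7, 0.7]
grip_width: 0.501
gripper_force: 0.0
```

Emit:
{"method": "arm_command", "body": {"deltas": [{"translation": [0,0,0],"dr": [0,0,0]},{"translation": [0,0,0],"dr": [0,0,0]}]}}

```text
clock: 18.27
eef_pos: [477.0, -177.3, 156.8]
tcp_rot: [[0.685, 0.729, -0.002], [0.729, -0.685, 0.001], [-0.001, -0.002, -1.0]]
force: [0.6, 0.2, -0.0]
grip_width: 0.5
gripper_force: 0.0
```

```bash
python3 - <<'E'
from h import *
st();go([450,-349,130],Rdown(47))
c=ctrl.camera('scene');t=ctrl.camera('top')
# carrier/press check in top (arm clear?) and rack crop for plaque in scene
f=lambda c,b,k:cv2.resize(np.array(c['frame'])[b[1]:b[3],b[0]:b[2],::-1],None,fx=k,fy=k,interpolation=cv2.INTER_CUBIC)
A=f(t,(150,120,250,220),4);B=f(c,(150,220,250,320),4)
cv2.imwrite('pics/c6.png',np.hstack([A,B]))
E
```

```text
t 18.27 p [ 477.  -177.3  156.8] phi 46.8 z [-0.002  0.001 -1.   ] q [-0.51  0.03  1.64 -0.    1.47  0.25] F [ 0.6  0.2 -0. ] M [0.08 0.02 0.06] w 0.4997316541521554 0.0
trans [-0.3591, 0.2447, 0.0666] dr [-0.003, 0.0009, -0.0045] rows>= 4.2
```

View pics/c6.png

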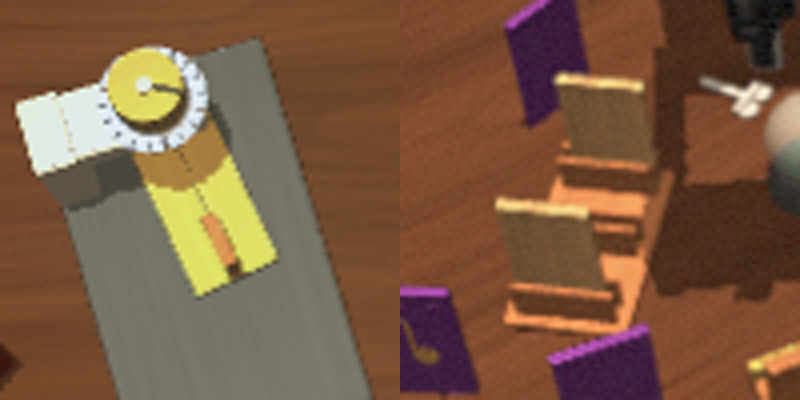

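Left half: carrier under the head, fin at (220,240), rear edge corners (198,297) and (277,260), pointer unchanged. Right half: the two pale plaques in the rack have top edges (497,203)-(590,213) and (557,80)-(643,86). The purple boards around it stay.

```bash
python3 - <<'E'
from h import *
np.set_printoptions(precision=1,suppress=True)
t=ctrl.camera('top');c=ctrl.camera('scene')
w=unproj(t,np.array([[198,297],[277,260]])/4+[150,120],18)[:,:2]
u=np.array([np.cos(.417),np.sin(.417)]);print('mark',w.mean(0)+[-.5,4]+128*u,'width',w[0]-w[1])
for l in([[97,201],[189,211]],[[157,78],[243,85]]):
    w=unproj(c,np.array(l)/4+[150,220],118)[:,:2]-[4.5,.7];d=w[1]-w[0]
    print('plaque',w.mean(0),np.linalg.norm(d),np.degrees(np.arctan2(-d[0],d[1])))
E
```

```text
mark [642.9 264.4] width [-27.8  62. ]
plaque [ 449.  -347.2] 63.836649671777295 -43.533871220352175
plaque [ 367.1 -261.1] 63.31343401324278 -42.26747080919613
```

Emit:
{"method": "arm_command", "body": {"deltas": [{"translation": [-0.357,0.243,0],"dr": [0,0,0]},{"translation": [-0.357,0.243,0],"dr": [0,0,0]},{"translation": [-0.357,0.243,0],"dr": [0,0,0]},{"translation": [-0.357,0.243,0],"dr": [0,0,0]},{"translation": [-0.357,0.243,0],"dr": [0,0,0]},{"translation": [-0.357,0.243,0.09],"dr": [0,0,0]},{"translation": [-0.357,0.243,0.17],"dr": [0,0,0]},{"translation": [-0.357,0.243,0.252],"dr": [0,0,0]},{"translation": [-0.357,0.243,0.252],"dr": [0,0,0]},{"translation": [-0.357,0.243,0.252],"dr": [0,0,0]}], "fingers": 0.5}}

```text
clock: 19.3
eef_pos: [452.0, -345.0, 57.0]
tcp_rot: [[0.681, 0.733, -0.002], [0.733, -0.681, 0.002], [0.0, -0.003, -1.0]]
force: [0.0, -0.5, 1.6]
grip_width: 0.5
gripper_force: 0.0
```

Emit:
{"method": "arm_command", "body": {"deltas": [{"translation": [0,0,0],"dr": [0,0,0]},{"translation": [0,0,0],"dr": [0,0,0]},{"translation": [0,0,0],"dr": [0,0,0]},{"translation": [0,0,0],"dr": [0,0,0]},{"translation": [0,0,0],"dr": [0,0,0]},{"translation": [0,0,0],"dr": [0,0,0]},{"translation": [0,0,0],"dr": [0,0,0]}], "fingers": 0}}

```text
clock: 19.88
eef_pos: [452.9, -347.1, 59.7]
tcp_rot: [[0.682, 0.732, 0.003], [0.732, -0.682, -0.002], [0.0, 0.003, -1.0]]
force: [0.2, 1.6, 8.4]
grip_width: 0.08
gripper_force: 59.5
```

```bash
python3 - <<'E'
from h import *
st()
E
```

```text
t 19.88 p [ 452.9 -347.1   59.7] phi 47.03 z [ 0.003 -0.002 -1.   ] q [-0.79  0.22  1.63  0.    1.29 -0.04] F [0.2 1.6 8.4] M [ 0.29 -0.08  0.02] w 0.079861131654979 59.49976086616516
```

Plaque 1 gripped. Lifting straight out.

Emit:
{"method": "arm_command", "body": {"deltas": [{"translation": [0,0,-0.08],"dr": [0,0,0]},{"translation": [0,0,-0.16],"dr": [0,0,0]},{"translation": [0,0,-0.24],"dr": [0,0,0]},{"translation": [0,0,-0.31],"dr": [0,0,0]},{"translation": [0,0,-0.31],"dr": [0,0,0]},{"translation": [0,0,-0.31],"dr": [0,0,0]}], "fingers": 0}}

```text
clock: 20.38
eef_pos: [452.5, -346.9, 183.9]
tcp_rot: [[0.682, 0.732, 0.003], [0.732, -0.682, -0.003], [-0.0, 0.004, -1.0]]
force: [-0.6, -0.6, -2.0]
grip_width: 0.079
gripper_force: 59.3
```

```bash
cat >> h.py <<'E'
LA=-0.168; LO=np.array([619.6,-144.9]); U=np.array([np.cos(LA),np.sin(LA),0]); V=np.array([-U[1],U[0],0])
def ledge(x,y,z,tilt,L=51.7):
    R=Rdown(80.4,tilt,V); return np.r_[LO,0]+x*U+y*V+[0,0,z]-L*R[:,2], R
E
python3 - <<'E'
from h import *
np.set_printoptions(precision=1,suppress=True)
st();p,R=ledge(-3,-50,120,5);print(p);go(p,R)
c=ctrl.camera('scene')
P=lambda l,z:unproj(c,np.array(l)/1.4,z)[:,:2]-[4.5,.7]
Q=np.c_[U[:2],V[:2]]
print('ledge back top rear ends',(P([[335,436],[465,388]],72)-LO)@Q,'strip',(P([[345,457],[467,410]],22)-LO)@Q)
E
```

```text
t 20.38 p [ 452.5 -346.9  183.9] phi 47.02 z [ 0. -0. -1.] q [-0.8  0.1  1.5 -0.   1.5 -0. ] F [-0.6 -0.6 -2. ] M [-0.  0. -0.] w 0.07874453864286825 59.28913414478302
[ 612.7 -194.4  171.5]
trans [0.5519, 0.033, 0.031] dr [0.1131, -0.0304, -0.7413] rows>= 5.3
ledge back top rear ends [[  15.9 -138.3]
 [  24.   134.8]] strip [[  34.1 -129.4]
 [  41.1  133.7]]
```

Emit:
{"method": "arm_command", "body": {"deltas": [{"translation": [0.552,0.033,0.0],"dr": [0.113,-0.03,-0.741]},{"translation": [0.552,0.033,0.0],"dr": [0.113,-0.03,-0.741]},{"translation": [0.552,0.033,0.0],"dr": [0.113,-0.03,-0.741]},{"translation": [0.552,0.033,0.0],"dr": [0.113,-0.03,-0.741]},{"translation": [0.552,0.033,0.0],"dr": [0.113,-0.03,-0.741]},{"translation": [0.552,0.033,0.031],"dr": [0.113,-0.03,-0.741]},{"translation": [0.552,0.033,0.031],"dr": [0.113,-0.03,-0.741]},{"translation": [0.552,0.033,0.031],"dr": [0.113,-0.03,-0.741]},{"translation": [0.552,0.033,0.031],"dr": [0.113,-0.03,-0.741]}], "fingers": 0}}

```text
clock: 21.18
eef_pos: [611.4, -194.3, 168.5]
tcp_rot: [[0.168, 0.982, -0.09], [0.986, -0.167, 0.018], [0.003, -0.092, -0.996]]
force: [0.8, -0.1, -0.4]
grip_width: 0.078
gripper_force: 59.1
```

```bash
python3 - <<'E'
from h import *
np.set_printoptions(precision=1,suppress=True)
st()
for z in(70,20,10):
    p,R=ledge(-3,-50,z,5);print(z,p);go(p,R)
c=ctrl.camera('scene');t=ctrl.camera('top')
f=lambda c,b,k:cv2.resize(np.array(c['frame'])[b[1]:b[3],b[0]:b[2],::-1],None,fx=k,fy=k,interpolation=cv2.INTER_CUBIC)
cv2.imwrite('pics/l.png',f(c,(220,210,350,340),4))
# expected foot / top corners of plaque in model A, scene
s=ctrl.sense();R=np.array(s['tcp_rot']);p=np.array(s['eef_pos'])
for L in(51.7,-58.3): print('pred',L,[proj(c,p+R[:,2]*L+R[:,0]*w+[4.5,.7,0])[0] for w in(-32,32)])
# plaque pixels: pale wood detect
hsv=cv2.cvtColor(np.array(c['frame']),cv2.COLOR_RGB2HSV);rgb=np.array(c['frame']).astype(int)
m=((hsv[...,0]>14)&(hsv[...,0]<32)&(hsv[...,1]<150)&(hsv[...,2]>90)).astype(np.uint8);m[:,:220]=0;m[:,345:]=0;m[:200]=0;m[340:]=0
n,lab,stt,cen=cv2.connectedComponentsWithStats(m)
for i in range(1,n):
    if stt[i,4]>150:
        q=cv2.boxPoints(cv2.minAreaRect(np.argwhere(lab==i)[:,::-1].astype(np.float32)));print(stt[i],q.tolist())
E
```

```text
t 21.18 p [ 611.4 -194.3  168.5] phi 80.33 z [-0.1  0.  -1. ] q [-0.4  0.4  1.2 -0.   1.6 -0.2] F [ 0.8 -0.1 -0.4] M [-0.  -0.1  0. ] w 0.07798940537699792 59.12409782409668
70 [ 612.7 -194.4  121.5]
trans [-0.0, 0.014, 0.1167] dr [-0.0056, -0.0035, -0.0013] rows>= 1.1
20 [ 612.7 -194.4   71.5]
trans [-0.0004, 0.0255, 0.2412] dr [-0.0056, -0.0035, -0.0013] rows>= 2.3
10 [ 612.7 -194.4   61.5]
trans [-0.0004, 0.0277, 0.2661] dr [-0.0056, -0.0035, -0.0013] rows>= 2.6
pred 51.7 [array([255.1, 287.1]), array([277.6, 278.6])]
pred -58.3 [array([254.5, 261.2]), array([278.7, 252.5])]
[245 200  45  20 712] [[245.0, 200.0], [289.0, 200.0], [289.0, 219.0], [245.0, 219.0]]
[314 200  31  43 696] [[314.0, 200.0], [344.0, 200.0], [344.0, 242.0], [314.0, 242.0]]
[241 242  36  45 517] [[238.08526611328125, 247.33770751953125], [264.891845703125, 235.60984802246094], [282.65576171875, 276.213134765625], [255.84918212890625, 287.94097900390625]]
```

Emit:
{"method": "arm_command", "body": {"deltas": [{"translation": [0,0.007,0.06],"dr": [0,0,0]},{"translation": [0,0.014,0.12],"dr": [0,0,0]},{"translation": [0,0.02,0.18],"dr": [0,0,0]},{"translation": [0,0.024,0.22],"dr": [0,0,0]},{"translation": [0,0.026,0.24],"dr": [0,0,0]},{"translation": [0,0.026,0.24],"dr": [0,0,0]},{"translation": [0,0.026,0.24],"dr": [0,0,0]}], "fingers": 0}}

```text
clock: 21.87
eef_pos: [613.8, -194.5, 73.5]
tcp_rot: [[0.168, 0.982, -0.088], [0.986, -0.167, 0.018], [0.003, -0.09, -0.996]]
force: [-0.3, -0.6, -1.1]
grip_width: 0.075
gripper_force: 59.2
```

```bash
python3 - <<'E'
from h import *
np.set_printoptions(precision=2,suppress=True)
st()
for x,z,a in((-3,9,5),(-8,9,10),(-12,8.5,17)):
    p,R=ledge(x,-50,z,a);go(p,R)
E
```

```text
t 21.87 p [ 613.8 -194.5   73.5] phi 80.33 z [-0.09  0.02 -1.  ] q [-0.42  0.42  1.34 -0.02  1.47 -0.24] F [-0.3 -0.6 -1.1] M [-0.03 -0.09 -0.04] w 0.07470093194734137 59.165337681770325
trans [-0.0003, 0.0002, 0.0325] dr [-0.0031, -0.0033, -0.0013] rows>= 0.3
trans [-0.0003, -0.001, 0.0341] dr [0.108, -0.0033, -0.0011] rows>= 0.7
trans [-0.0003, 0.0048, 0.0386] dr [0.2636, -0.0033, -0.0009] rows>= 1.7
```

Emit:
{"method": "arm_command", "body": {"deltas": [{"translation": [0,0,0.01],"dr": [0,0,0]},{"translation": [0,0,0.02],"dr": [0,0,0]},{"translation": [0,0,0.03],"dr": [0,0,0]},{"translation": [0,0,0.034],"dr": [0,0,0]},{"translation": [0,0,0.034],"dr": [0,0,0]}], "fingers": 0}}

```text
clock: 22.28
eef_pos: [613.0, -193.7, 59.7]
tcp_rot: [[0.167, 0.982, -0.087], [0.986, -0.166, 0.017], [0.003, -0.089, -0.996]]
force: [-0.6, 0.4, 6.0]
grip_width: 0.08
gripper_force: 60.2
```

```bash
python3 - <<'E'
from h import *
np.set_printoptions(precision=2,suppress=True)
st()
for x,z,a in((-3,9,5),(-8,9,10),(-12,8.5,17)):
    p,R=ledge(x,-50,z,a);go(p,R)
E
```

```text
t 22.28 p [ 613.  -193.7   59.7] phi 80.39 z [-0.09  0.02 -1.  ] q [-0.41  0.43  1.36 -0.02  1.44 -0.24] F [-0.6  0.4  6. ] M [0.08 0.23 0.02] w 0.0799596440318872 60.23359715938568
trans [-0.0019, -0.0005, -0.0019] dr [-0.0024, -0.0032, -0.0] rows>= 0.0
trans [-0.0019, -0.0017, -0.0003] dr [0.1087, -0.0031, 0.0001] rows>= 0.7
trans [-0.0019, 0.004, 0.0041] dr [0.2643, -0.003, 0.0003] rows>= 1.7
```

Emit:
{"method": "arm_command", "body": {"deltas": [{"translation": [-0.001,-0.001,-0.003],"dr": [0.05,0,0]},{"translation": [-0.001,-0.005,-0.003],"dr": [0.108,0,0]},{"translation": [-0.001,-0.01,-0.003],"dr": [0.108,0,0]},{"translation": [-0.001,-0.014,-0.003],"dr": [0.108,0,0]},{"translation": [-0.001,-0.014,-0.003],"dr": [0.108,0,0]}], "fingers": 0}}

```text
clock: 22.7
eef_pos: [607.5, -193.2, 60.6]
tcp_rot: [[0.167, 0.971, -0.169], [0.986, -0.164, 0.031], [0.003, -0.172, -0.985]]
force: [5.2, -0.8, -3.7]
grip_width: 0.079
gripper_force: 59.4
```

```bash
cat >> h.py <<'E'
def foot(L=51.7):
    s=ctrl.sense();R=np.array(s['tcp_rot']);q=np.array(s['eef_pos'])+L*R[:,2]-np.r_[LO,0]
    print('foot',np.round([q@U,q@V,q[2]],1),'tilt',np.degrees(np.arccos(-R[2,2])).round(1),'F uvz',np.round([np.dot(s['force'],U),np.dot(s['force'],V),s['force'][2]],1))
E
python3 - <<'E'
from h import *
st();foot()
E
```

```text
t 22.7 p [ 607.5 -193.2   60.6] phi 80.39 z [-0.169  0.031 -0.985] q [-0.41  0.48  1.3  -0.04  1.54 -0.23] F [ 5.2 -0.8 -3.7] M [-0.33 -1.79  0.  ] w 0.07862951158200263 59.41631197929382
foot [-12.7 -49.5   9.6] tilt 9.9 F uvz [ 5.3  0.1 -3.7]
```

```bash
python3 - <<'E'
from h import *
p,R=ledge(-12.3,-49.5,9.5,17);go(p,R)
E
```

```text
trans [0.0003, 0.0171, 0.0011] dr [0.1579, -0.0032, 0.0005] rows>= 1.0
```

Emit:
{"method": "arm_command", "body": {"deltas": [{"translation": [0,0.004,0],"dr": [0.04,0,0]},{"translation": [0,0.008,0],"dr": [0.08,0,0]},{"translation": [0,0.012,0],"dr": [0.12,0,0]},{"translation": [0,0.017,0.001],"dr": [0.16,0,0]},{"translation": [0,0.017,0.001],"dr": [0.16,0,0]},{"translation": [0,0.017,0.001],"dr": [0.16,0,0]}], "fingers": 0}}

```text
clock: 23.2
eef_pos: [614.3, -194.3, 59.0]
tcp_rot: [[0.167, 0.942, -0.29], [0.986, -0.159, 0.052], [0.003, -0.295, -0.956]]
force: [4.2, -1.0, -2.3]
grip_width: 0.076
gripper_force: 59.5
```

```bash
python3 - <<'E'
from h import *
st();foot()
E
```

```text
t 23.2 p [ 614.3 -194.3   59. ] phi 80.39 z [-0.29   0.052 -0.956] q [-0.39  0.59  1.15 -0.06  1.69 -0.22] F [ 4.2 -1.  -2.3] M [-0.25 -1.41  0.01] w 0.07574080011114982 59.53976511955261
foot [-12.2 -49.5   9.6] tilt 17.1 F uvz [ 4.3 -0.3 -2.3]
```

Emit:
{"method": "arm_command", "body": {"deltas": [{"translation": [0,0,0],"dr": [0,0,0]},{"translation": [0,0,0],"dr": [0,0,0]},{"translation": [0,0,0],"dr": [0,0,0]},{"translation": [0,0,0],"dr": [0,0,0]},{"translation": [0,0,-0.05],"dr": [0,0,0]},{"translation": [0,0,-0.15],"dr": [0,0,0]},{"translation": [0,0,-0.25],"dr": [0,0,0]},{"translation": [0,0,-0.33],"dr": [0,0,0]},{"translation": [0,0,-0.33],"dr": [0,0,0]}], "fingers": 0.35}}

```text
clock: 23.95
eef_pos: [654.4, -201.8, 192.0]
tcp_rot: [[0.167, 0.944, -0.284], [0.986, -0.16, 0.049], [0.001, -0.288, -0.958]]
force: [0.4, -0.8, 0.1]
grip_width: 0.353
gripper_force: 0.0
```

```bash
python3 - <<'E'
from h import *
np.set_printoptions(precision=1,suppress=True)
st();foot()
c=ctrl.camera('scene');t=ctrl.camera('top')
f=lambda c,b,k:cv2.resize(np.array(c['frame'])[b[1]:b[3],b[0]:b[2],::-1],None,fx=k,fy=k,interpolation=cv2.INTER_CUBIC)
cv2.imwrite('pics/l2.png',f(c,(220,230,350,340),4))
for n,cc in(('scene',c),('top',t)):
    print(n,[(np.round(d['point'],0),round(d['p'],2)) for d in ctrl.spot_in(n,'plaque_a_mid')])
    # expected outline of leaning plaque
    off=np.array([4.5,.7,0]) if n=='scene' else np.array([.5,-4,0])
    z=np.cos(.33)*np.array([0,0,1])+np.sin(.33)*U; ft=np.r_[LO,0]-11*U-49.5*V+[0,0,9.5]
    print([proj(cc,ft+z*h+V*w+off)[0].round(1).tolist() for h,w in((0,-32),(0,32),(110,32),(110,-32))])
go([366.5,-261,150],Rdown(47))
E
```

```text
t 23.95 p [ 654.4 -201.8  192. ] phi 80.38 z [-0.3  0.  -1. ] q [-0.4  0.6  0.8 -0.1  2.  -0.2] F [ 0.4 -0.8  0.1] M [-0.  -0.2  0. ] w 0.3533352950129174 0.0
foot [ 29.  -50.3 142.4] tilt 16.7 F uvz [ 0.5 -0.8  0.1]
scene [(array([ 569., -373.,   61.]), 0.87), (array([ 458., -454.,   72.]), 0.78), (array([ 633., -204.,  107.]), 0.61)]
[[256.4, 309.9], [277.3, 301.6], [282.8, 287.3], [260.2, 296.1]]
top [(array([ 563., -364.,   73.]), 0.74), (array([ 453., -456.,   70.]), 0.64)]
[[346.9, 165.2], [327.0, 162.4], [331.9, 142.2], [353.1, 145.1]]
trans [-0.2674, -0.622, 0.2826] dr [-0.3754, 0.1084, 0.7366] rows>= 7.0
```

Emit:
{"method": "arm_command", "body": {"deltas": [{"translation": [-0.267,-0.622,0.28],"dr": [-0.375,0.108,0.737]},{"translation": [-0.267,-0.622,0.28],"dr": [-0.375,0.108,0.737]},{"translation": [-0.267,-0.622,0.28],"dr": [-0.375,0.108,0.737]},{"translation": [-0.267,-0.622,0.28],"dr": [-0.375,0.108,0.737]},{"translation": [-0.267,-0.622,0.28],"dr": [-0.375,0.108,0.737]},{"translation": [-0.267,-0.622,0.28],"dr": [-0.375,0.108,0.737]},{"translation": [-0.267,-0.622,0.28],"dr": [-0.375,0.108,0.737]},{"translation": [-0.267,-0.622,0.28],"dr": [-0.375,0.108,0.737]},{"translation": [-0.267,-0.622,0.28],"dr": [-0.375,0.108,0.737]},{"translation": [-0.267,-0.622,0.28],"dr": [-0.375,0.108,0.737]}], "fingers": 0.5}}

```text
clock: 24.98
eef_pos: [365.2, -261.0, 151.0]
tcp_rot: [[0.684, 0.729, 0.001], [0.729, -0.684, -0.0], [0.0, 0.001, -1.0]]
force: [0.1, -0.9, 0.2]
grip_width: 0.501
gripper_force: 0.0
```

```bash
python3 - <<'E'
from h import *
st();go([366.5,-261,56],Rdown(47))
E
```

```text
t 24.98 p [ 365.2 -261.   151. ] phi 46.83 z [ 0.001 -0.    -1.   ] q [-0.79 -0.1   1.78  0.    1.46 -0.04] F [ 0.1 -0.9  0.2] M [-0.02  0.01  0.02] w 0.5009590002497835 0.0
trans [0.0022, 0.0023, 0.2376] dr [0.0009, -0.0001, -0.0039] rows>= 2.3
```

Emit:
{"method": "arm_command", "body": {"deltas": [{"translation": [0.002,0.002,0.08],"dr": [0,0,0]},{"translation": [0.002,0.002,0.16],"dr": [0,0,0]},{"translation": [0.002,0.002,0.237],"dr": [0,0,0]},{"translation": [0.002,0.002,0.237],"dr": [0,0,0]},{"translation": [0.002,0.002,0.237],"dr": [0,0,0]}], "fingers": 0.5}}

```text
clock: 25.4
eef_pos: [368.7, -260.2, 56.1]
tcp_rot: [[0.682, 0.732, -0.001], [0.732, -0.682, 0.002], [0.0, -0.002, -1.0]]
force: [-0.2, -0.8, 0.7]
grip_width: 0.501
gripper_force: 0.0
```

Emit:
{"method": "arm_command", "body": {"deltas": [{"translation": [0,0,0],"dr": [0,0,0]},{"translation": [0,0,0],"dr": [0,0,0]},{"translation": [0,0,0],"dr": [0,0,0]},{"translation": [0,0,0],"dr": [0,0,0]},{"translation": [0,0,0],"dr": [0,0,0]},{"translation": [0,0,0],"dr": [0,0,0]},{"translation": [0,0,0],"dr": [0,0,0]}], "fingers": 0}}

```text
clock: 25.98
eef_pos: [369.4, -261.7, 58.6]
tcp_rot: [[0.682, 0.731, 0.003], [0.731, -0.682, -0.003], [0.0, 0.004, -1.0]]
force: [-0.2, 2.3, 8.3]
grip_width: 0.084
gripper_force: 59.5
```

```bash
python3 - <<'E'
from h import *
st()
E
```

```text
t 25.98 p [ 369.4 -261.7   58.6] phi 46.99 z [ 0.003 -0.003 -1.   ] q [-0.79 -0.02  1.9   0.    1.26 -0.04] F [-0.2  2.3  8.3] M [0.32 0.06 0.03] w 0.08373297153907366 59.46918547153473
```

Emit:
{"method": "arm_command", "body": {"deltas": [{"translation": [0,0,-0.08],"dr": [0,0,0]},{"translation": [0,0,-0.16],"dr": [0,0,0]},{"translation": [0,0,-0.24],"dr": [0,0,0]},{"translation": [0,0,-0.34],"dr": [0,0,0]},{"translation": [0,0,-0.36],"dr": [0,0,0]},{"translation": [0,0,-0.36],"dr": [0,0,0]}], "fingers": 0}}

```text
clock: 26.48
eef_pos: [369.4, -261.9, 204.7]
tcp_rot: [[0.682, 0.731, 0.006], [0.731, -0.682, -0.005], [-0.0, 0.008, -1.0]]
force: [-0.0, -0.1, -0.8]
grip_width: 0.081
gripper_force: 59.0
```

```bash
python3 - <<'E'
from h import *
st();p,R=ledge(-3,50,130,5);go(p,R)
E
```

```text
t 26.48 p [ 369.4 -261.9  204.7] phi 46.99 z [ 0.006 -0.005 -1.   ] q [-0.79 -0.12  1.69  0.    1.56 -0.04] F [-0.  -0.1 -0.8] M [-0.01  0.02 -0.01] w 0.08110257222353012 59.03203725814819
trans [0.747, 0.1916, 0.0595] dr [0.1174, -0.0294, -0.7422] rows>= 7.4
```

Emit:
{"method": "arm_command", "body": {"deltas": [{"translation": [0.747,0.192,0],"dr": [0.117,-0.029,-0.742]},{"translation": [0.747,0.192,0],"dr": [0.117,-0.029,-0.742]},{"translation": [0.747,0.192,0],"dr": [0.117,-0.029,-0.742]},{"translation": [0.747,0.192,0],"dr": [0.117,-0.029,-0.742]},{"translation": [0.747,0.192,0],"dr": [0.117,-0.029,-0.742]},{"translation": [0.747,0.192,0],"dr": [0.117,-0.029,-0.742]},{"translation": [0.747,0.192,0],"dr": [0.117,-0.029,-0.742]},{"translation": [0.747,0.192,0.06],"dr": [0.117,-0.029,-0.742]},{"translation": [0.747,0.192,0.06],"dr": [0.117,-0.029,-0.742]},{"translation": [0.747,0.192,0.06],"dr": [0.117,-0.029,-0.742]}], "fingers": 0}}

```text
clock: 27.32
eef_pos: [628.1, -94.1, 174.5]
tcp_rot: [[0.166, 0.982, -0.094], [0.986, -0.164, 0.02], [0.004, -0.096, -0.995]]
force: [-0.4, 0.3, -0.6]
grip_width: 0.072
gripper_force: 59.1
```

```bash
python3 - <<'E'
from h import *
st();foot(50.6)
for z in(22,):
    p,R=ledge(-3,50,z,5,50.6);go(p,R)
E
```

```text
t 27.32 p [628.1 -94.1 174.5] phi 80.47 z [-0.094  0.02  -0.995] q [-0.27  0.36  1.22 -0.01  1.66 -0.1 ] F [-0.4  0.3 -0.6] M [-0.05 -0.05  0.  ] w 0.07205838388089102 59.059497714042664
foot [ -5.   51.7 124.2] tilt 5.5 F uvz [-0.5  0.2 -0.6]
trans [-0.0049, 0.0283, 0.2538] dr [-0.0111, -0.0052, 0.0021] rows>= 2.4
```

Emit:
{"method": "arm_command", "body": {"deltas": [{"translation": [-0.003,0.008,0.08],"dr": [-0.005,0,0]},{"translation": [-0.003,0.016,0.16],"dr": [-0.005,0,0]},{"translation": [-0.003,0.023,0.22],"dr": [-0.005,0,0]},{"translation": [-0.003,0.026,0.25],"dr": [-0.005,0,0]},{"translation": [-0.003,0.027,0.26],"dr": [-0.005,0,0]},{"translation": [-0.003,0.028,0.27],"dr": [-0.005,0,0]},{"translation": [-0.003,0.029,0.278],"dr": [-0.005,0,0]},{"translation": [-0.003,0.029,0.278],"dr": [-0.005,0,0]},{"translation": [-0.003,0.029,0.278],"dr": [-0.005,0,0]}], "fingers": 0}}

```text
clock: 28.07
eef_pos: [630.0, -96.1, 66.3]
tcp_rot: [[0.167, 0.982, -0.085], [0.986, -0.166, 0.018], [0.004, -0.087, -0.996]]
force: [0.2, -0.1, -1.5]
grip_width: 0.079
gripper_force: 59.1
```

```bash
python3 - <<'E'
from h import *
st();foot(50.6)
p,R=ledge(-13,50,9.5,10,50.6);go(p,R)
E
```

```text
t 28.07 p [630.  -96.1  66.3] phi 80.38 z [-0.085  0.018 -0.996] q [-0.27  0.41  1.37 -0.01  1.45 -0.1 ] F [ 0.2 -0.1 -1.5] M [-0.05 -0.07  0.02] w 0.07876615824980158 59.08356785774231
foot [-2.2 50.1 15.9] tilt 5.0 F uvz [ 0.2 -0.1 -1.5]
trans [0.0003, -0.0143, 0.0187] dr [0.1118, -0.0047, 0.0002] rows>= 0.7
```

Emit:
{"method": "arm_command", "body": {"deltas": [{"translation": [0,0,0.008],"dr": [0,0,0]},{"translation": [0,0,0.016],"dr": [0.03,0,0]},{"translation": [0,-0.003,0.018],"dr": [0.07,0,0]},{"translation": [0,-0.008,0.018],"dr": [0.11,0,0]},{"translation": [0,-0.012,0.018],"dr": [0.11,0,0]},{"translation": [0,-0.015,0.018],"dr": [0.11,0,0]},{"translation": [0,-0.015,0.018],"dr": [0.11,0,0]}], "fingers": 0}}

```text
clock: 28.65
eef_pos: [624.3, -95.0, 58.8]
tcp_rot: [[0.167, 0.971, -0.169], [0.986, -0.164, 0.032], [0.004, -0.172, -0.985]]
force: [6.8, -1.9, -0.2]
grip_width: 0.079
gripper_force: 60.0
```

```bash
python3 - <<'E'
from h import *
st();foot(50.6)
p,R=ledge(-12.3,50,9.5,17,50.6);go(p,R)
E
```

```text
t 28.65 p [624.3 -95.   58.8] phi 80.39 z [-0.169  0.032 -0.985] q [-0.27  0.47  1.31 -0.01  1.53 -0.1 ] F [ 6.8 -1.9 -0.2] M [-0.28 -1.84 -0.03] w 0.07862934081970495 59.98501718044281
foot [-12.4  50.2   9. ] tilt 9.9 F uvz [ 7.1 -0.8 -0.2]
trans [0.0, 0.0157, -0.0004] dr [0.1581, -0.0046, 0.0009] rows>= 1.0
```

Emit:
{"method": "arm_command", "body": {"deltas": [{"translation": [0,0.004,0],"dr": [0.04,0,0]},{"translation": [0,0.008,0],"dr": [0.08,0,0]},{"translation": [0,0.012,0],"dr": [0.12,0,0]},{"translation": [0,0.016,0],"dr": [0.16,0,0]},{"translation": [0,0.016,0],"dr": [0.16,0,0]},{"translation": [0,0.016,0],"dr": [0.16,0,0]}], "fingers": 0}}

```text
clock: 29.15
eef_pos: [630.9, -96.1, 57.7]
tcp_rot: [[0.167, 0.943, -0.289], [0.986, -0.158, 0.053], [0.004, -0.294, -0.956]]
force: [6.9, -0.3, 4.0]
grip_width: 0.085
gripper_force: 60.3
```

Emit:
{"method": "arm_command", "body": {"deltas": [{"translation": [0,0,0],"dr": [0,0,0]},{"translation": [0,0,0],"dr": [0,0,0]},{"translation": [0,0,0],"dr": [0,0,0]},{"translation": [0,0,0],"dr": [0,0,0]},{"translation": [0,0,-0.05],"dr": [0,0,0]},{"translation": [0,0,-0.15],"dr": [0,0,0]},{"translation": [0,0,-0.25],"dr": [0,0,0]},{"translation": [0,0,-0.35],"dr": [0,0,0]},{"translation": [0,0,-0.45],"dr": [0,0,0]},{"translation": [0,0,-0.45],"dr": [0,0,0]}], "fingers": 0.35}}

```text
clock: 29.98
eef_pos: [684.3, -106.1, 237.9]
tcp_rot: [[0.167, 0.945, -0.28], [0.986, -0.159, 0.05], [0.003, -0.285, -0.959]]
force: [0.1, 0.1, 1.1]
grip_width: 0.349
gripper_force: 0.0
```

```bash
python3 - <<'E'
from h import *
st();go([450,-300,240],Rdown(60))
E
```

```text
t 29.98 p [ 684.3 -106.1  237.9] phi 80.39 z [-0.28   0.05  -0.959] q [-0.25  0.65  0.7  -0.02  2.08 -0.1 ] F [0.1 0.1 1.1] M [-0.03 -0.13 -0.05] w 0.34871624417683245 0.0
trans [-0.5758, -0.478, 0.1347] dr [-0.3645, 0.0618, 0.4504] rows>= 7.3
```

Emit:
{"method": "arm_command", "body": {"deltas": [{"translation": [-0.576,-0.478,0.1],"dr": [-0.364,0.062,0.45]},{"translation": [-0.576,-0.478,0.1],"dr": [-0.364,0.062,0.45]},{"translation": [-0.576,-0.478,0.1],"dr": [-0.364,0.062,0.45]},{"translation": [-0.576,-0.478,0.1],"dr": [-0.364,0.062,0.45]},{"translation": [-0.576,-0.478,0.1],"dr": [-0.364,0.062,0.45]},{"translation": [-0.576,-0.478,0.1],"dr": [-0.364,0.062,0.45]},{"translation": [-0.576,-0.478,0.1],"dr": [-0.364,0.062,0.45]},{"translation": [-0.576,-0.478,0.1],"dr": [-0.364,0.062,0.45]},{"translation": [-0.576,-0.478,0.1],"dr": [-0.364,0.062,0.45]},{"translation": [-0.576,-0.478,0.1],"dr": [-0.364,0.062,0.45]}], "fingers": 0.35}}

```text
clock: 30.82
eef_pos: [450.1, -301.4, 247.3]
tcp_rot: [[0.503, 0.864, -0.011], [0.865, -0.503, 0.003], [-0.003, -0.011, -1.0]]
force: [1.4, 1.1, -0.1]
grip_width: 0.351
gripper_force: 0.0
```

```bash
python3 - <<'E'
from h import *
st()
c=ctrl.camera('scene');t=ctrl.camera('top')
f=lambda c,b,k:cv2.resize(np.array(c['frame'])[b[1]:b[3],b[0]:b[2],::-1],None,fx=k,fy=k,interpolation=cv2.INTER_CUBIC)
A=f(t,(150,120,250,220),4)                      # 400x400
B=f(c,(232,260,332,335),4)   # 400x300
C=f(t,(275,135,375,185),4)                      # 400x200
out=np.zeros((600,800,3),np.uint8);out[:400,:400]=A;out[:300,400:]=B;out[300:500,400:]=C
cv2.imwrite('pics/fin.png',out)
E
```

```text
t 30.82 p [ 450.1 -301.4  247.3] phi 59.83 z [-0.011  0.003 -1.   ] q [-0.73  0.08  1.41 -0.01  1.66 -0.2 ] F [ 1.4  1.1 -0.1] M [-0.01  0.05  0.01] w 0.3512290276803805 0.0
```

View pics/fin.png

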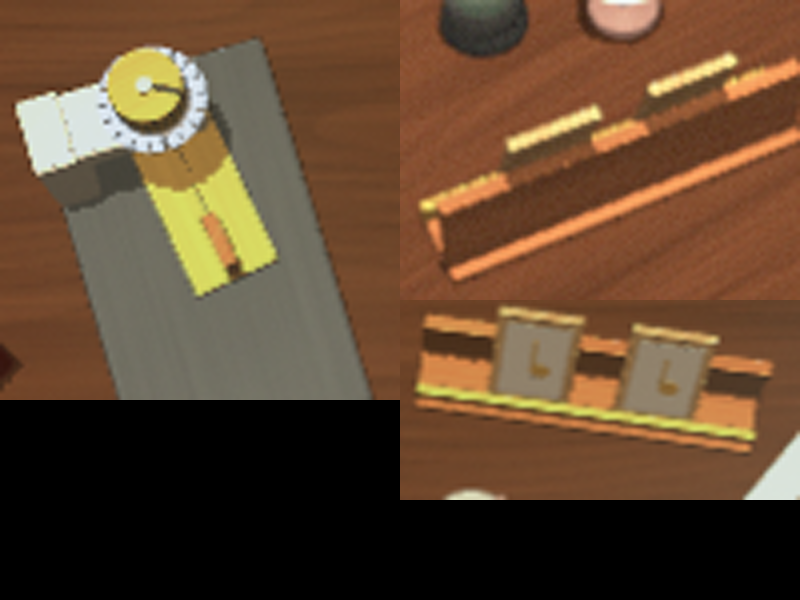

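Final picture: the carrier is still under the stylus, with rear corners at (198,297) and (277,260) as before. The ring pointer has not moved. Both plaques lean side by side, face forward, with feet on the brass strip at (535,350) and (665,370). Handing in.

```bash
python3 -c "
from plant import ctrl
print(ctrl.job_done())"
```

```text
the job is handed in; nothing more can be done
None
```

I handed the job in at about 31 s of the 208 s allowed; the hand-in call returned no verdict. The ring was taken to the stop and backed off three clicks. The carrier mark sits under the stylus tip, about 1 mm off by measurement. Both plaques in the rack now lean on the ledge, feet against the brass strip. I didn't touch the figurines, globe or casket, and the gripper holds nothing.

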